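# Cover and clamp the bench tumbler

## Robot

A 6-joint arm with a two-finger parallel gripper is mounted at the origin on the work surface. World frame = base frame: x ahead of the robot, y to its left, z up, the work surface at z = 0. Lengths are in m, angles in rad, forces in N, time in s.
With the tool pointing down it reaches from about 0.225 to 0.725 m from the base axis. Payload 3.1 kg.
Tool frame: the origin (TCP) lies at the very end of the fingers, on their centre line; the grasp point (between the pads) lies manip.grip_point_offset behind it (manip.grip_point_offset is the distance from the TCP to the grasp point, in m); z points along the fingers, y is the line along which they close (so a half turn about z gives the same grasp; the last joint's range is limited). The gripper opens to 85 mm and grips with 20 to 120 N. Pads are 22 mm wide; open, the fingers measure 114 mm over their backs; the gripper's body (76 mm by 85 mm) begins 54 mm behind the grasp point. The pads swing forward as they close: fully open they stand 13 mm farther back than shut.
Start: joints at [-1.33, 0.048, 0.099, 1.622, 0, 1.443], TCP at [0.189, -0.49, 0.194] pointing down, gripper open.
Joint ranges: [-2.91, 2.91], [-0.99, 1.94], [-1.21, 1.42], [-2.12, 2.29], [-1.49, 1.47], [-3.14, 3.14]. Speed limits (rad/s): [2.79, 2.79, 3.14, 3.14, 3.14, 3.14].

## Interface

Orientations are given as a unit quaternion [x, y, z, w].
In Python, from bench import readout, vision, workorder, manip gives the robot as it stands.
- The arm moves only by the shell command python3 -m jog 'ROWS' [OPENING] [FORCE]. ROWS is a JSON object of lists of equal length, an entry for each row: "xyz": the shift along the tool's x, y, z in units of 50 mm (1.0 is 50 mm), a list of three; "rotation": the turn, a rotation vector about the tool's x, y, z in units of 8 degrees (1.0 is 8 degrees), a list of three. In form: {"xyz": [[dx, dy, dz], ...], "rotation": [[wx, wy, wz], ...]}. A call has 1 to 12 rows; each row is the pose to reach, as a shift and turn from the pose commanded when the call began, along the tool's axes at that moment; what a row does not reach only later rows make up. A row lasts 1/8 s, in which the tool goes at most 62.5 mm and 10.7 degrees, less where a joint would pass 70% of its speed; a pose out of reach is approached as far as the arm can. A call with a gripper value outside its range is refused whole. OPENING is the finger opening in mm, from 0 to 85.4, set as the call begins (- or left out, the last holds). The fingers move at their own pace and stop on an object; FORCE is the grip in N (left out, the last holds). Time passes only in rows, so rows that repeat a pose let the fingers close. It gives the time, the measured TCP pose, the force, the opening and the grip force at its end, in the units of the state.
- readout.read_state(): the state, without advancing time (a new reading comes with each control period).
- vision.get_image(name): name is "scene" or "top"; returns the picture (384x512x3 uint8, red, green, blue); there is no depth.
- vision.get_calibration(name): a dict with "camera_matrix" (3x3 intrinsics, pixels), "distortion" ([k1, k2, p1, p2, k3] as OpenCV has them; the pictures are not rectified), "R" (3x3) and "t" (3): a world point X has camera coordinates R X + t. Camera axes: x right, y down, z forward; pixel columns grow to the right and rows downward; lengths in m; the calibration is good to about 2 mm. A picture is of the moment at which its call begins. get_calibration takes no time and is no camera call.
- workorder.job_done(): hands the job in; it is judged then, once.
The state is a dict: "time": time; "qpos": joint angles; "qvel": joint speeds; "effort": joint torques, N m; "ee_pos": TCP position; "tool_rot": TCP orientation; "force": force on the tool from outside, world axes, zero at the start; "ft_torque": the same for the moment, N m; "grip_width": opening from 0.0 (shut) to 1.0 (fully open); "finger_force": force on a finger pad.
Only numpy, scipy, OpenCV 4.12 (cv2) and the standard library are available. Lean on these libraries where they do the work, as an engineer would, in place of code of your own. Each camera call takes 0.05 s, during which the arm holds its last target. There are 200 camera calls.

## Task

Close the tumbler: set its loose cover gently, not dropped, on the bowl's rim so that it sits fully home and level, and let go of it. Then, with the T-key fitted over each screw head and never with the gripper itself, turn both clamp screws clockwise until their fingers point straight in over the cover (up to the stop), and stand the key upright back on the floor of its tray. Leave everything else on the bench where it is.

Things in the scene. Friction and masses are not known exactly. Their poses are not given: they have to be found in the camera images.
- tumbler: small bench tumbler, fixed to the bench: round grey foot 156 mm across, black bowl 150 mm across at its open rim, 110 mm tall, brass buckles inside. Origin: centre of its underside; its +x and -x point to its two lugs, whose clamp screws stand on the axis line 105 mm from the centre
- rim (a point): centre of the bowl's mouth, level with the rim, 110 mm above the bench. Mouth 140 mm across inside, wall 5 mm
- cover: the tumbler's loose aluminium cover, 160 mm disc, 350 g, lying right way up. Origin: centre of its underside. Spigot z 0-8 mm, 132 mm across, tapered foot, fits inside the mouth; the disc (z 8-14 mm) rests on the rim, so seated the origin is 8 mm below the rim point, at any yaw. Straight grip bar on top along its x: 80 long, 14 wide, z 30-46 mm, on two end posts
- tray: round grey key tray, fixed to the bench, 124 mm across, inner floor 6 mm above the bench, edge wall 14 mm tall. Origin: centre of its underside
- key: steel T-key standing upright on its foot in the tray, 108 mm tall, 250 g. Origin: centre of the foot's underside. Foot 36 x 36 x 25 mm with an open slot along the key's x: 12 mm wide, 17 mm deep, mouth flared to about 16 mm. Round shaft 14 mm across. Black flat handle on top: 60 mm along x, 16 mm thick along y, z 72 to 108 mm
- clamp_a (a joint): turn of the clamp screw on the tumbler's +x lug, rad, clockwise from above positive: near 0 its finger lies along the rim's tangent, clear of the cover; 1.57 (its stop) the finger points straight in to the bowl's centre, over the cover's edge. Stiff, stays where it is left
- screw_a (a point): turning part of the clamp on the +x lug. Clamp finger along its own +x (36 mm from axis to tip, 15 wide, z 0-6 mm); above it the screw head, an upright bar 30 mm along x, 9 wide, z 6-20 mm, centred on the axis. Origin: on the screw axis at the finger's underside, 118 mm above the bench (2 mm above a seated cover's disc)
- clamp_b (a joint): turn of the clamp screw on the tumbler's -x lug, rad, clockwise from above positive: near 0 its finger lies along the rim's tangent, clear of the cover; 1.57 (its stop) the finger points straight in to the bowl's centre, over the cover's edge. Stiff, stays where it is left
- screw_b (a point): turning part of the clamp on the -x lug. Clamp finger along its own +x (36 mm from axis to tip, 15 wide, z 0-6 mm); above it the screw head, an upright bar 30 mm along x, 9 wide, z 6-20 mm, centred on the axis. Origin: on the screw axis at the finger's underside, 118 mm above the bench (2 mm above a seated cover's disc)
- glue: bystander: slim white glue bottle, 30 mm across, 130 tall, standing. Origin under its centre
- oil: bystander: slim amber oil bottle, 30 mm across, 110 tall, standing. Origin under its centre
- padlock: bystander: steel padlock lying flat, 50 x 90 x 26 mm. Origin under its centre
- jar: bystander: clear jar, 60 mm across, 65 tall. Origin under its centre
- mallet: bystander: brass-headed mallet lying down, 190 mm long, head 85 mm wide and 48 mm across, origin under the head, handle along its -x
- canlid: bystander: a smaller lid that does not belong to the tumbler: plain disc 100 mm across with a round knob, 28 tall. Origin under its centre
- tape: bystander: cardboard-coloured roll of tape lying flat, 80 mm across, 25 tall. Origin under its centre
Not all that is in view belongs to the job. Leave any green look-alike of the cover alone.

How it is judged:
On the way, in this order (a step that is already met when the one before it is completed fails the run):
1. the cover sits home and level on the rim, let go (horizontal distance between cover and rim below 0.006 m and z of cover in the frame of rim between -0.0105 and -0.0055 m and angle between cover's own z axis and vertical below 0.03 rad and contact force between the fingers and cover below 0.2 N), for 0.2 s.
2. both clamp screws are turned in over the seated cover (horizontal distance between cover and rim below 0.006 m and z of cover in the frame of rim between -0.0105 and -0.0055 m and angle between cover's own z axis and vertical below 0.03 rad and value of joint each of clamp_a, clamp_b above 1.2 rad), for 0.2 s.
At the end, for the whole second after the job is handed in: cover centred on the rim within 6 mm, its height within 2.5 mm of fully seated, level within 0.03 rad; both clamp joints above 1.2 rad; key upright within 0.06 rad, standing on the tray floor with its centre within 42 mm of the tray's; all let go and at rest (all of step 2 and horizontal distance between key and tray below 0.042 m and height (world z) of key below 0.01 m and angle between key's own z axis and vertical below 0.06 rad and contact force between the fingers and cover below 0.2 N and contact force between the fingers and key below 0.2 N and linear speed of each of key, cover below 0.02 m/s); the robot touches nothing.
It fails at once if the cover is let fall (faster than 0.5 m/s while the fingers do not hold it) (contact force between the fingers and cover below 0.1 N and linear speed of cover above 0.5 m/s).
It fails at once if a clamp screw is pushed by the gripper or arm (over 2 N) instead of the key (contact force between any of the fingers, the arm and clamp_a above 2 N or contact force between any of the fingers, the arm and clamp_b above 2 N).
It fails at once if a bystander is moved by more than 30 mm (distance of any of glue, oil, padlock, jar, mallet, canlid, tape from where it was at the start of the episode above 0.03 m).
It also fails if it takes over 72 s, if anything falls off the work surface, if the arm or the gripper's body presses on something with over 40 N, if the wrist force passes 120 N, or if a joint passes its speed limit or range.

## Working session

There is one attempt and no reset: what is moved stays moved. The work goes in short steps, Python scripts to look and compute and a shell command to move; the robot and the scene stay as the last step left them, time stands still between calls to the robot, and variables do not carry over. Pictures are saved under pics/ and viewed, at most 10 in all, crops included, and the job is handed in when it is done.

```bash
ls; mkdir -p pics
python3 - <<'E'
from bench import readout, vision, workorder, manip
import cv2
s=readout.read_state(); print(s)
print(manip.grip_point_offset)
for n in("scene","top"):
    im=vision.get_image(n); cv2.imwrite(f"pics/{n}0.png",im[:,:,::-1]); c=vision.get_calibration(n); print(c)
E
```

```text
pics
{'time': 0.0, 'qpos': array([-1.32979207e+00,  4.87295065e-02,  9.75790281e-02,  1.62198829e+00,
       -1.17179266e-05,  1.44299757e+00]), 'qvel': array([ 0.00173307, -0.00113281,  0.0008647 ,  0.00122286, -0.0022573 ,
        0.00024187]), 'effort': array([-1.08777622e-03, -3.38782310e+01,  3.20015717e+01,  2.02480570e-02,
       -3.61250886e-04,  6.35049560e-07]), 'ee_pos': array([ 0.18907905, -0.48902108,  0.19321888]), 'tool_rot': array([ 9.83045490e-01,  1.83358102e-01, -7.21083538e-05, -1.16901104e-03]), 'force': array([-0.23654527,  0.77414369, -0.38183113]), 'ft_torque': array([-0.02605366, -0.02009606,  0.0093956 ]), 'finger_force': 0.0, 'grip_width': 0.9986855395946247}
0.0187
{'camera_matrix': array([[452.07309324,   0.        , 250.73642063],
       [  0.        , 452.07309324, 180.74886294],
       [  0.        ,   0.        ,   1.        ]]), 'distortion': array([-0.00279108,  0.        ,  0.        ,  0.        ,  0.        ]), 'R': array([[ 0.59546187,  0.80337566,  0.0035655 ],
       [ 0.48677569, -0.35726026, -0.79712893],
       [-0.63912017,  0.47639548, -0.60379861]]), 't': array([-0.37372013, -0.16508285,  1.66657245])}
{'camera_matrix': array([[473.07391625,   0.        , 265.99823754],
       [  0.        , 473.07391625, 191.11726937],
       [  0.        ,   0.        ,   1.        ]]), 'distortion': array([-0.06621827,  0.        ,  0.        ,  0.        ,  0.        ]), 'R': array([[ 0.01582835, -0.99985627,  0.00607535],
       [-0.99802976, -0.01616779, -0.06062349],
       [ 0.06071301, -0.00510381, -0.99814222]]), 't': array([0.06239615, 0.52912397, 1.57242099])}
```

View pics/top0.png

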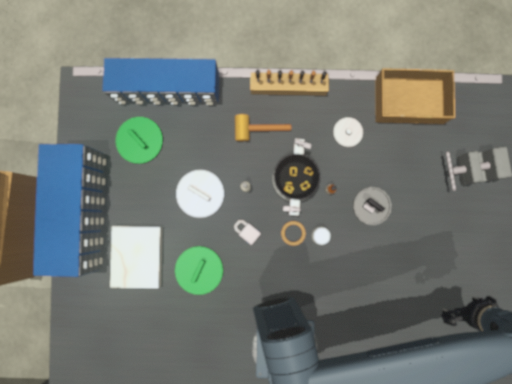

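View pics/scene0.png

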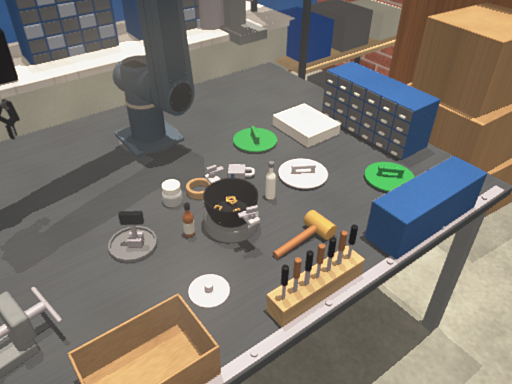

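Top view: cover (200,193), tumbler (297,177) with lugs at about (301,146) and (293,208), and the key in its tray at (373,206). Next I'll take closer crops.

```bash
cat > h.py <<'E'
import numpy as np, cv2
from bench import readout, vision
C={n:vision.get_calibration(n) for n in("scene","top")}
def plane(n,uv,z):
    "pixels -> world points at height z"
    c=C[n]; p=cv2.undistortPoints(np.array(uv,float).reshape(-1,1,2),c["camera_matrix"],c["distortion"])[:,0]
    d=np.c_[p,np.ones(len(p))]@c["R"]; o=-c["R"].T@c["t"]
    return o+d*((z-o[2])/d[:,2])[:,None]
def proj(n,X):
    c=C[n]; return cv2.projectPoints(np.array(X,float).reshape(-1,1,3),cv2.Rodrigues(c["R"])[0],c["t"],c["camera_matrix"],c["distortion"])[0][:,0]
E
python3 - <<'E'
from h import *
t=cv2.imread("pics/top0.png"); s=cv2.imread("pics/scene0.png")
cv2.imwrite("pics/c1.png",cv2.resize(t[125:240,255:400],None,fx=5,fy=5,interpolation=cv2.INTER_CUBIC))
cv2.imwrite("pics/c2.png",cv2.resize(s[150:265,100:260],None,fx=5,fy=5,interpolation=cv2.INTER_CUBIC))
print(plane("top",[[200,193]],.01),plane("top",[[297,177]],.11),plane("top",[[373,206]],.01),plane("top",[[301,146],[293,208]],.138))
# cover disc white mask
for n,r in(("top",(165,225,170,232)),("scene",(155,195,270,335))):
    im={"top":t,"scene":s}[n]; hsv=cv2.cvtColor(im,cv2.COLOR_BGR2HSV)
    m=((hsv[...,2]>150)&(hsv[...,1]<60)).astype(np.uint8); mm=0*m; mm[r[0]:r[1],r[2]:r[3]]=m[r[0]:r[1],r[2]:r[3]]
    c=max(cv2.findContours(mm,cv2.RETR_EXTERNAL,cv2.CHAIN_APPROX_NONE)[0],key=cv2.contourArea)
    w=plane(n,c[:,0],.014)[:,:2].astype(np.float32); print(n,cv2.minEnclosingCircle(w),cv2.fitEllipse(w),cv2.fitEllipse(c))
E
```

```text
[[0.51845392 0.2931505  0.01      ]] [[ 0.56869442 -0.02609257  0.11      ]] [[ 0.48388532 -0.29156376  0.01      ]] [[ 0.66346015 -0.0355172   0.138     ]
 [ 0.46965607 -0.01287723  0.138     ]]
top ((0.5174708962440491, 0.29435884952545166), 0.08286382257938385) ((0.5176501870155334, 0.2942296862602234), (0.16206485033035278, 0.16264581680297852), 67.68052673339844) ((199.5418701171875, 193.2395477294922), (47.93811798095703, 48.467811584472656), 38.166419982910156)
scene ((0.5187950134277344, 0.29082703590393066), 0.08332828432321548) ((0.5180625319480896, 0.2903502881526947), (0.1594311147928238, 0.16190601885318756), 42.42655944824219) ((302.6783752441406, 172.8230743408203), (29.253084182739258, 49.54310607910156), 94.8005142211914)
```

View pics/c1.png

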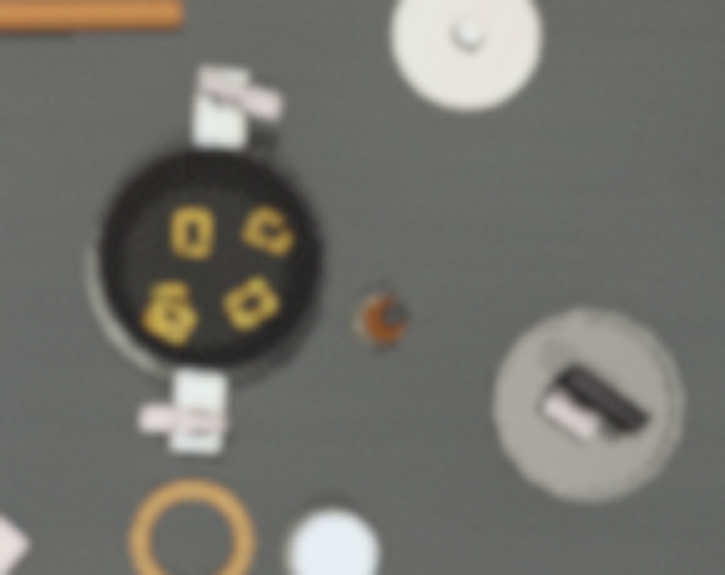

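View pics/c2.png

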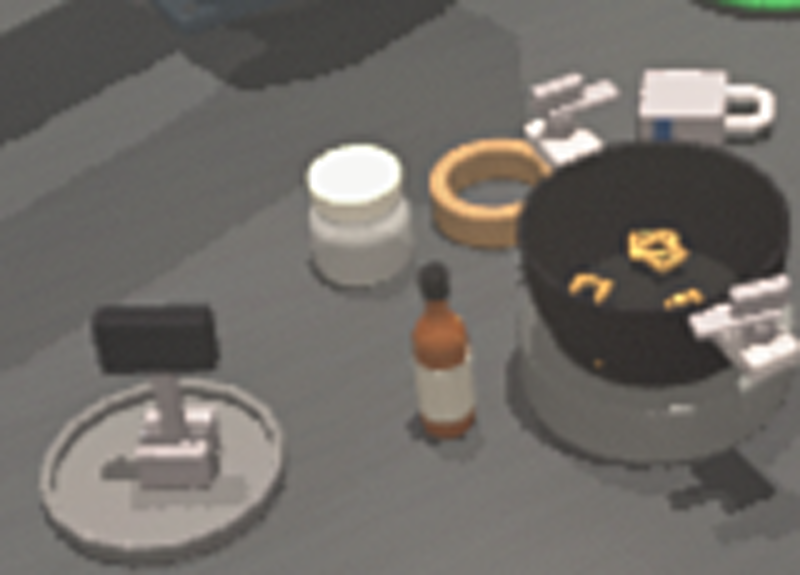

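Crop c1: the far clamp's finger points right and slightly inward, tip about (311,146). The near clamp's finger points left, tip about (284,209). Turning clockwise brings both inward. The key's black handle is near (375,205). Next I'll measure with masks and look closely at the cover's bar.

Run:
```python
from h import *
t=cv2.imread("pics/top0.png"); s=cv2.imread("pics/scene0.png")
a=cv2.resize(t[165:222,170:230],None,fx=6.6,fy=6.6,interpolation=cv2.INTER_CUBIC)
b=cv2.resize(s[152:195,272:332],None,fx=6.6,fy=6.6,interpolation=cv2.INTER_CUBIC)
f=lambda i:cv2.convertScaleAbs(cv2.copyMakeBorder(i,0,380-i.shape[0],0,0,cv2.BORDER_CONSTANT),alpha=1.0,beta=0)
st=lambda i:np.clip((i.astype(float)-140)*255/115,0,255).astype(np.uint8)
cv2.imwrite("pics/c3.png",st(np.hstack([f(a),f(b)])))
hsv=cv2.cvtColor(t,cv2.COLOR_BGR2HSV); B,G,R=[t[...,i].astype(int) for i in range(3)]
def big(m,r):
    mm=np.zeros(m.shape,np.uint8); mm[r[0]:r[1],r[2]:r[3]]=m[r[0]:r[1],r[2]:r[3]]
    return max(cv2.findContours(mm,cv2.RETR_EXTERNAL,cv2.CHAIN_APPROX_NONE)[0],key=cv2.contourArea)[:,0]
gx=hsv[...,2]
c=cv2.convexHull(big(gx<62,(140,215,265,330)))[:,0]; w=plane("top",c,.11)[:,:2].astype(np.float32)
print("bowl",cv2.minEnclosingCircle(w),cv2.fitEllipse(w))
c=big(gx<75,(190,220,360,390)); w=plane("top",c,.108)[:,:2].astype(np.float32); print("key",cv2.minAreaRect(w),cv2.contourArea(c))
for nm,r in(("far",(135,158,290,315)),("near",(195,222,280,305))):
    m=(R-G>3)&(R>130); c=big(m,r); w=plane("top",c,.13)[:,:2].astype(np.float32); print(nm,cv2.minAreaRect(w),len(c))
    print(m[r[0]:r[1],r[2]:r[3]].astype(int).tolist().__str__().replace("], [","\n").replace(", ",""))
    m=(gx>150); c=big(m,r); w=plane("top",c,.12)[:,:2].astype(np.float32); print(nm,"all",cv2.minAreaRect(w),len(c))
c=big((gx>110)&(hsv[...,1]<40),(180,232,345,400)); w=plane("top",c,.014)[:,:2].astype(np.float32);print("tray",cv2.minEnclosingCircle(w))
```

```text
bowl ((0.571395754814148, -0.025883659720420837), 0.07017885148525238) ((0.5711787343025208, -0.02541860193014145), (0.1367350071668625, 0.13958525657653809), 131.85508728027344)
key ((0.4848841428756714, -0.2731121778488159), (0.05536481365561485, 0.014137630350887775), 55.31831359863281) 43.0
far ((0.6730710864067078, -0.040346659719944), (0.0535244457423687, 0.019699782133102417), 66.32146453857422) 39
[[0000000000000000000000000
0000000000000000000000000
0000000000000000000000000
0000000110000000000000000
0000011110000000000000000
0000011110000000000000000
0000011111111110000000000
0000011111111111100000000
0000011111111111111100000
0000000011111111111110000
0000000001111111111111000
0000000000001111111110000
0000000000000011111110000
0000000000000001011100000
0000000000000000000000000
0000000000000000000000000
0000000000000000000000000
0000000000000000000000000
0000000000000000000000000
0000000000000000000000000
0000000000000000000000000
0000000000000000000000000
0000000000000000000000000]]
far all ((0.6678723096847534, -0.038507893681526184), (0.04791263863444328, 0.05379853025
[... 349 characters left out ...]
0000000000
0000000000000000000000000
0000000000000000000000000
0000000000000000000000000
0001111111100000000000000
0001111111111111111100000
0001111111111111111110000
0001111111111111111110000
0000111111111111111110000
0000000111000000000000000
0000000000000000000000000
0000000000000000000000000
0000000000000000000000000
0000000000000000000000000
0000000000000000000000000
0000000000000000000000000
0000000000000000000000000
0000000000000000000000000
0000000000000000000000000
0000000001111111110000000]]
near all ((0.47320547699928284, -0.007705869153141975), (0.05016642063856125, 0.05015351623296738), 0.6811263561248779) 55
tray ((0.48496484756469727, -0.2887776792049408), 0.06766031682491302)
```

View pics/c3.png

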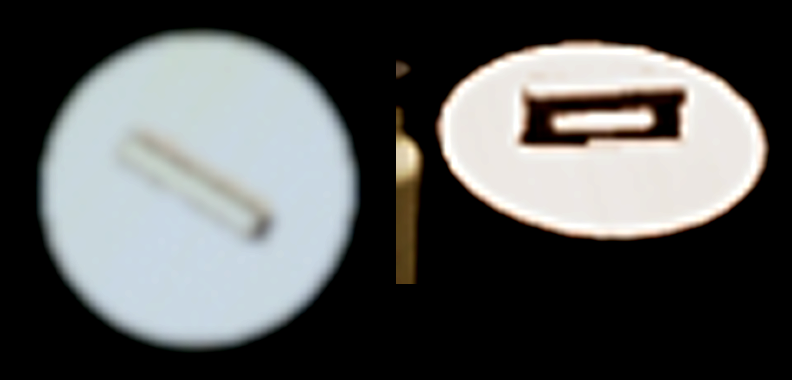

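The crops show the cover's bar running from about (188,187) to (211,199.5) in the top view. The masks put the clamp axes 210 mm apart, with their midpoint on the bowl, which matches the given sizes. Next I'll cross-check with the scene view and work out the first move.

```bash
cat >> h.py <<'E'
def tri(uvt,uvs):
    "one point from the two views; also the ray gap"
    A=[plane("top",[uvt],z)[0] for z in(0,.2)]; B=[plane("scene",[uvs],z)[0] for z in(0,.2)]
    d,e=A[1]-A[0],B[1]-B[0]; k=np.linalg.lstsq(np.c_[d,-e],B[0]-A[0],rcond=None)[0]
    p,q=A[0]+k[0]*d,B[0]+k[1]*e; return (p+q)/2,np.linalg.norm(p-q)
def go(x,y,z,head=None):
    "shift in tool axes (50 mm units) and z-turn (8 deg units) to TCP x,y,z with tool-x heading (deg)"
    from scipy.spatial.transform import Rotation as Ro
    s=readout.read_state(); R=Ro.from_quat(s["tool_rot"]); d=R.inv().apply(np.array([x,y,z])-s["ee_pos"])/.05
    h=np.degrees(np.arctan2(*R.as_matrix()[[1,0],0])); 
    print("t",round(s["time"],2),"at",s["ee_pos"].round(4),"head",h.round(2),"q",s["qpos"].round(2),"F",s["force"].round(1),"grip",round(s["grip_width"],3),round(s["finger_force"],1))
    print("shift",d.round(3),"turn",None if head is None else round(-(head-h)/8,3))
E
python3 - <<'E'
from h import *
t=cv2.imread("pics/top0.png"); s=cv2.imread("pics/scene0.png")
def big(m,r):
    mm=np.zeros(m.shape,np.uint8); mm[r[0]:r[1],r[2]:r[3]]=m[r[0]:r[1],r[2]:r[3]]
    return max(cv2.findContours(mm,cv2.RETR_EXTERNAL,cv2.CHAIN_APPROX_NONE)[0],key=cv2.contourArea)[:,0]
w=plane("top",[[187.9,187],[210.9,199.5]],.046); print("bar",w,w.mean(0),np.degrees(np.arctan2(*(w[0]-w[1])[[1,0]])))
m=cv2.minAreaRect(big(t.max(2)<75,(190,220,360,390)).astype(np.float32)); print(m)
hs=big(s.max(2)<62,(205,232,112,150)); ms=cv2.minAreaRect(hs.astype(np.float32)); print(ms); print("key handle",tri(m[0],ms[0]))
# scene rim: outer dark outline, upper half
c=big(s.max(2)<70,(172,235,198,265)); w=plane("scene",c,.11); ctr=np.array([.571,-.0255])
r=np.hypot(*(w[:,:2]-ctr).T); sel=(c[:,1]<198)&(c[:,0]>204); W=w[sel][:,:2]
A=np.c_[2*W,np.ones(len(W))]; k=np.linalg.lstsq(A,(W**2).sum(1),rcond=None)[0]; print("scene rim",k[:2],np.sqrt(k[2]+k[0]**2+k[1]**2),len(W))
go(.518,.2925,.20,241.5)
E
```

```text
bar [[0.53565385 0.328767   0.046     ]
 [0.49565458 0.25186929 0.046     ]] [0.51565421 0.29031814 0.046     ] 62.518260602979005
((374.3648681640625, 204.68919372558594), (17.437145233154297, 4.417410373687744), 35.53767395019531)
((130.5, 217.5), (23.0, 11.0), 0.0)
key handle (array([ 0.48448335, -0.27824202,  0.09429129]), np.float64(0.004147231546406499))
scene rim [ 0.55807083 -0.01328188] 0.05406710373266636 78
t 0.1 at [ 0.1891 -0.4891  0.1933] head 21.13 q [-1.33  0.05  0.1   1.62  0.    1.44] F [-0.4  0.6 -0.3] grip 0.997 0.0
shift [ 11.771 -12.209  -0.104] turn -27.546
```

```bash
python3 -m jog '{"xyz":[[0.5,-0.5,-0.1],[1,-1,-0.1],[1.5,-1.5,-0.1],[2,-2,-0.1],[2.5,-2.5,-0.1],[3,-3,-0.1],[3.5,-3.5,-0.1],[4,-4,-0.1],[4.5,-4.5,-0.1],[5,-5,-0.1],[5.5,-5.6,-0.1],[6,-6.2,-0.1]],"rotation":[[0,0,-1.2],[0,0,-2.4],[0,0,-3.6],[0,0,-4.8],[0,0,-6],[0,0,-7.2],[0,0,-8.4],[0,0,-9.6],[0,0,-10.8],[0,0,-12],[0,0,-13.2],[0,0,-14.4]]}' 60 && python3 -c "
from h import *
go(.517,.2915,.20,242.5)"
```

```text
time: 1.6
ee_pos: [0.3573, -0.0911, 0.1989]
tool_rot: [0.37, 0.929, 0.0, -0.0]
force: [1.4, 0.1, -0.4]
grip_width: 0.7
finger_force: 0.0
t 1.6 at [ 0.3573 -0.0911  0.1989] head 136.63 q [-0.43 -0.36 -0.25  1.68  0.    0.32] F [ 1.4  0.1 -0.4] grip 0.7 0.0
shift [ 2.934  7.756 -0.021] turn -13.234
```

```bash
python3 -m jog '{"xyz":[[0.27,0.7,0],[0.54,1.4,0],[0.8,2.1,0],[1.06,2.8,0],[1.32,3.5,0],[1.6,4.2,0],[1.9,4.9,0],[2.15,5.6,0],[2.4,6.3,0],[2.65,7,0],[2.93,7.75,0],[2.93,7.75,0]],"rotation":[[0,0,-1.2],[0,0,-2.4],[0,0,-3.6],[0,0,-4.8],[0,0,-6],[0,0,-7.2],[0,0,-8.4],[0,0,-9.6],[0,0,-10.8],[0,0,-12],[0,0,-13.2],[0,0,-13.2]]}'
python3 - <<'E'
from h import *
go(.517,.2915,.0333,242.5)
im=vision.get_image("scene")[:,:,::-1]; t=vision.get_image("top")[:,:,::-1]
cv2.imwrite("pics/s1.png",im);cv2.imwrite("pics/t1.png",t)
a=cv2.resize(im[60:200,210:370],None,fx=5,fy=4.2,interpolation=cv2.INTER_CUBIC)
cv2.imwrite("pics/v1.png",a)
# bowl without the cover: scene rim in unobscured view, shown by dark mask width
E
```

```text
time: 3.1
ee_pos: [0.5188, 0.2909, 0.1972]
tool_rot: [-0.516, 0.857, 0.0, -0.001]
force: [-0.4, -1.1, -0.1]
grip_width: 0.7
finger_force: 0.0
t 3.1 at [0.5188 0.2909 0.1972] head -117.92 q [ 0.4   0.24  0.32  1.65  0.   -0.69] F [-0.4 -1.1 -0.1] grip 0.7 0.0
shift [-1.000e-03  3.000e-02  3.277e+00] turn -45.053
```

View pics/v1.png

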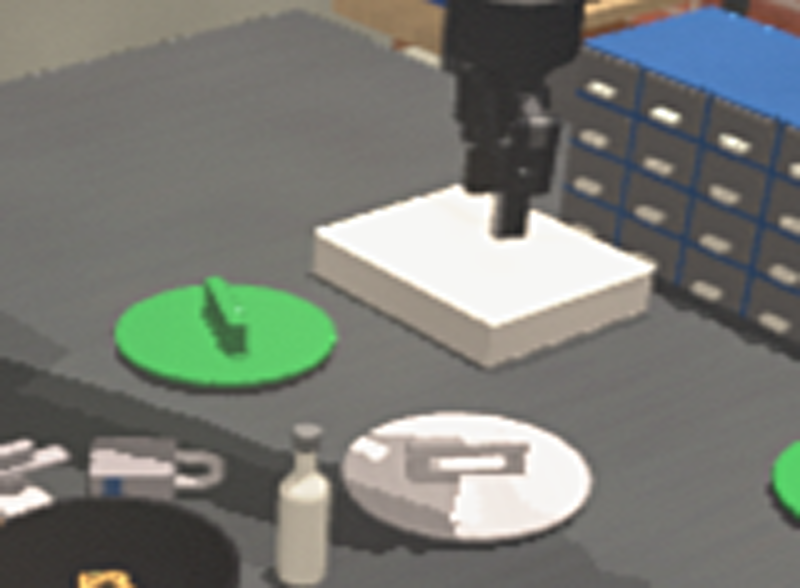

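The gripper hangs over the bar in the right orientation, with the cover at about (302,155+) in the full scene. Next I'll descend and grip.

```bash
python3 -m jog '{"xyz":[[0,0.03,0.4],[0,0.03,0.8],[0,0.03,1.2],[0,0.03,1.6],[0,0.03,2],[0,0.03,2.35],[0,0.03,2.65],[0,0.03,2.9],[0,0.03,3.1],[0,0.03,3.2],[0,0.03,3.26],[0,0.03,3.26]],"rotation":[[0,0,0],[0,0,0],[0,0,0],[0,0,0],[0,0,0],[0,0,0],[0,0,0],[0,0,0],[0,0,0],[0,0,0],[0,0,0],[0,0,0]]}' && python3 -m jog '{"xyz":[[0,0,0],[0,0,0],[0,0,0],[0,0,0],[0,0,0],[0,0,0],[0,0,0],[0,0,0]],"rotation":[[0,0,0],[0,0,0],[0,0,0],[0,0,0],[0,0,0],[0,0,0],[0,0,0],[0,0,0]]}' 0 60
```

```text
time: 4.7
ee_pos: [0.5177, 0.2899, 0.0365]
tool_rot: [-0.515, 0.857, -0.0, 0.0]
force: [0.7, -0.2, 0.1]
grip_width: 0.702
finger_force: 0.0
time: 5.7
ee_pos: [0.5176, 0.2898, 0.0364]
tool_rot: [-0.515, 0.857, -0.0, 0.0]
force: [0.9, -0.1, 0.4]
grip_width: 0.002
finger_force: 0.0
```

The fingers shut empty: I aimed the TCP 14 mm too high, and it should be at about 0.019. I'll reopen and check that the cover didn't move.

```bash
python3 -m jog '{"xyz":[[0,0,-0.4],[0,0,-0.8],[0,0,-0.8],[0,0,-0.8],[0,0,-0.8]],"rotation":[[0,0,0],[0,0,0],[0,0,0],[0,0,0],[0,0,0]]}' 60
python3 - <<'E'
from h import *
go(.5173,.2907,.0195,242.3)
for n,c in (("scene",(140,200,262,342)),("top",(160,230,165,245))):
    im=vision.get_image(n)[:,:,::-1]; cv2.imwrite(f"pics/{n}2.png",im)
im=cv2.imread("pics/scene2.png")[120:200,262:342]; t=cv2.imread("pics/top2.png")[160:230,160:240]
cv2.imwrite("pics/v2.png",np.hstack([cv2.resize(im,(395,395),interpolation=cv2.INTER_CUBIC),cv2.resize(t,(395,395),interpolation=cv2.INTER_CUBIC)]))
E
```

```text
time: 6.32
ee_pos: [0.5167, 0.2894, 0.075]
tool_rot: [-0.515, 0.857, 0.0, -0.001]
force: [-0.1, -0.0, -0.3]
grip_width: 0.698
finger_force: 0.0
t 6.33 at [0.5167 0.2894 0.075 ] head -118.07 q [ 0.4   0.23  0.06  1.41  0.   -0.68] F [-0.1 -0.  -0.3] grip 0.698 0.0
shift [-3.00e-02  1.00e-03  1.11e+00] turn -45.046
```

View pics/v2.png

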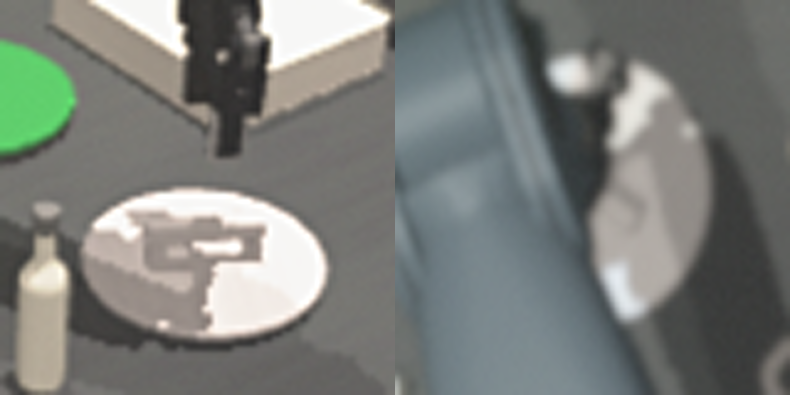

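The cover hasn't moved (disc centre still at about (303,173) in the scene). I'll check that the fingertip projects where the readout says it is.

Run:
```python
from h import *
print(proj("scene",[[.5167,.2894,.075],[.5167,.2894,.085]]), "finger seen at (308,151)")
y=np.array([np.cos(np.radians(152)),np.sin(np.radians(152)),0])
for k in(-.036,.036): print(proj("scene",[np.array([.5167,.2894,.082])+k*y]))
print(proj("scene",[[.517,.291,.046],[.517,.291,0.014]]))
s=cv2.imread("pics/scene2.png"); hsv=cv2.cvtColor(s,cv2.COLOR_BGR2HSV)
m=((hsv[...,2]>135)&(hsv[...,1]<60)).astype(np.uint8); mm=0*m; mm[155:195,275:332]=m[155:195,275:332]
c=cv2.convexHull(max(cv2.findContours(mm,cv2.RETR_EXTERNAL,cv2.CHAIN_APPROX_NONE)[0],key=cv2.contourArea)); w=plane("scene",c[:,0],.014)[:,:2].astype(np.float32); print(cv2.minEnclosingCircle(w))
```

```text
[[303.4795413  156.47097393]
 [303.71456775 153.83552174]] finger seen at (308,151)
[[306.45055763 161.06181436]]
[[300.9466666  148.44640958]]
[[303.24581115 163.86310363]
 [302.51892835 171.94948659]]
((0.5183151364326477, 0.2911803126335144), 0.08425650000572205)
```

Run:
```python
from h import *
y=np.array([np.cos(np.radians(152)),np.sin(np.radians(152)),0])
for nm,z,p in(("1",.1972,[.5188,.2909]),("2",.075,[.5167,.2894])):
    s=cv2.imread("pics/s1.png" if nm=="1" else "pics/scene2.png"); 
    m=(s.max(2)<60).astype(np.uint8); m[:,:292]=0;m[:,328:]=0;m[165:]=0
    print(nm,"scene dark per row:",[(int(r),int(np.where(m[r])[0].min()),int(np.where(m[r])[0].max())) for r in range(90,165,3) if m[r].sum()>2])
    P=np.array([*p,z+.007]); print("expect near/far scene",proj("scene",[P-.036*y,P+.036*y]).round(1).tolist(),"top",proj("top",[P-.036*y,P+.036*y]).round(1).tolist())
o=-C["scene"]["R"].T@C["scene"]["t"]; print("scene cam",o, "base px", proj("scene",[[0,0,0],[0.02,-.0,.0]]))
t=cv2.imread("pics/top2.png"); print(t.max(2)[160:186:2,196:232:2])
```

```text
1 scene dark per row: [(90, 303, 321), (93, 304, 320), (96, 304, 320), (99, 304, 319), (102, 304, 319), (105, 311, 318), (108, 312, 314), (111, 311, 314), (114, 311, 314)]
expect near/far scene [[310.6, 126.8], [304.6, 114.9]] top [[198.0, 178.6], [186.1, 199.8]]
2 scene dark per row: [(90, 299, 320), (93, 298, 320), (96, 303, 318), (102, 297, 320), (105, 296, 320), (108, 297, 320), (111, 297, 319), (114, 300, 316), (117, 299, 312), (120, 299, 313), (123, 299, 313), (126, 300, 308), (129, 301, 315), (132, 301, 315), (135, 300, 315), (138, 300, 314), (141, 306, 314), (144, 307, 310), (147, 307, 310), (150, 306, 309)]
expect near/far scene [[306.5, 161.1], [300.9, 148.4]] top [[203.7, 182.5], [192.7, 202.1]]
scene cam [ 1.36803448 -0.55268746  0.8760143 ] base px [[149.37840483 135.97613364]
 [151.84896423 138.29048664]]
[[104  99  96  96  95  96  95  95  95  94  94  95  95  94  96  97  98 104]
 [107 102  98  96  98  95  96  96  95  95  96  96  96  95  97  97  97 103]
 [109 106  98  97  96  95  95  95  97  96  94  96  96  94  95  97  97 100]
 [110 106  94  95  95  95  95  94  94  96  94  96  96  97  97  96  97  97]
 [115 100  84  96  94  94  97  95  95  97  97  96  96  96  96  97  96  97]
 [189 146 114 130 101  87 117 106  97  95  96  96  97  97  97  97  97  96]
 [227 191 142 127  88  96 179 183 138 104  98  98  96  98  96  96  98  98]
 [220 193 141 106  87  94 199 228 212 168 109  97  95  96  96  97  99  98]
 [137 121  91  69  97 151 216 231 218 193 140 101  97  96  98  97  98  96]
 [ 66  59  53  55 153 217 231 220 173 149 142 118  96  96  97  97  96  98]
 [ 64  60  47  51 144 224 232 210 156 144 145 137 103  95  97  97  98  98]
 [ 65  66  54  54 150 223 217 178 149 145 146 168 158 103  94  96  97  98]
 [ 64  65  57  92 185 210 172 146 146 145 146 159 155 102  75  79  96  98]]
```

Run:
```python
from h import *
a=cv2.imread("pics/scene0.png").astype(int); b=cv2.imread("pics/scene2.png").astype(int)
print("t0->2 diff"); d=np.abs(a-b).max(2)
for r in range(138,170,2): print(r,d[r,294:324:1].tolist())
print(b.max(2)[140:166:2,296:322].tolist().__str__().replace("], [","\n"))
```

```text
t0->2 diff
138 [1, 4, 1, 5, 11, 68, 104, 102, 100, 103, 103, 100, 99, 101, 115, 112, 83, 98, 109, 119, 124, 87, 8, 7, 5, 3, 2, 3, 4, 5]
140 [1, 2, 2, 4, 4, 60, 99, 94, 92, 89, 99, 103, 104, 104, 115, 115, 115, 117, 115, 124, 115, 44, 1, 5, 4, 3, 3, 2, 2, 3]
142 [1, 1, 2, 2, 1, 1, 1, 4, 8, 8, 20, 59, 94, 106, 111, 114, 113, 115, 116, 119, 107, 19, 4, 4, 3, 1, 2, 1, 1, 2]
144 [1, 1, 1, 1, 2, 2, 2, 3, 3, 3, 29, 24, 72, 110, 114, 118, 117, 59, 13, 4, 11, 1, 2, 2, 2, 1, 2, 1, 3, 4]
146 [0, 1, 1, 2, 1, 2, 0, 3, 1, 4, 21, 17, 72, 115, 115, 95, 72, 6, 7, 4, 3, 2, 2, 2, 3, 2, 3, 2, 1, 1]
148 [1, 2, 2, 1, 2, 1, 1, 1, 1, 3, 11, 11, 31, 57, 54, 53, 44, 2, 5, 3, 3, 1, 2, 3, 2, 2, 3, 2, 3, 3]
150 [1, 2, 3, 1, 2, 3, 1, 1, 2, 10, 7, 19, 57, 70, 70, 69, 47, 4, 4, 1, 2, 2, 3, 2, 2, 1, 2, 2, 3, 2]
152 [1, 2, 2, 1, 3, 1, 1, 3, 1, 2, 9, 7, 3, 1, 2, 3, 2, 1, 3, 2, 3, 2, 2, 3, 1, 2, 2, 1, 4, 2]
154 [1, 1, 1, 2, 1, 1, 2, 2, 1, 2, 2, 1, 3, 2, 1, 3, 1, 2, 2, 3, 1, 3, 2, 3, 3, 1, 4, 0, 3, 4]
156 [2, 1, 1, 1, 1, 1, 0, 1, 3, 1, 1, 3, 2, 1, 2, 2, 2, 2, 2, 4, 1, 3, 2, 2, 1, 1, 2, 3, 1, 2]
158 [2, 3, 3, 4, 4, 3, 4,
[... 1507 characters left out ...]
117, 117, 117, 117, 116, 116, 118, 117, 116, 117, 115
116, 115, 114, 114, 115, 115, 116, 116, 114, 117, 118, 117, 117, 117, 118, 118, 117, 119, 118, 117, 117, 115, 114, 113, 115, 115
162, 199, 212, 212, 213, 215, 213, 187, 175, 166, 148, 141, 133, 128, 116, 107, 107, 110, 115, 115, 114, 116, 116, 117, 116, 116
250, 249, 249, 249, 249, 249, 249, 249, 250, 250, 250, 251, 252, 254, 255, 255, 252, 202, 169, 140, 115, 109, 111, 115, 116, 116
251, 250, 249, 249, 250, 250, 251, 252, 252, 251, 250, 248, 247, 246, 246, 247, 248, 248, 250, 253, 255, 251, 204, 144, 115, 110
194, 211, 217, 217, 212, 179, 164, 165, 163, 155, 192, 247, 251, 251, 252, 252, 253, 253, 252, 250, 249, 248, 250, 253, 255, 239]]
```

The fingertip shows up about 10 px above where the reading puts it. I'll descend in guarded steps to TCP 0.020 and try the grip there.

```bash
python3 -m jog '{"xyz":[[-0.03,0,0.3],[-0.03,0,0.6],[-0.03,0,0.8],[-0.03,0,0.95],[-0.03,0,1.05],[-0.03,0,1.1],[-0.03,0,1.1],[-0.03,0,1.1]],"rotation":[[0,0,0],[0,0,0],[0,0,0],[0,0,0],[0,0,0],[0,0,0],[0,0,0],[0,0,0]]}' && python3 -m jog '{"xyz":[[0,0,0],[0,0,0],[0,0,0],[0,0,0],[0,0,0],[0,0,0],[0,0,0]],"rotation":[[0,0,0],[0,0,0],[0,0,0],[0,0,0],[0,0,0],[0,0,0],[0,0,0]]}' 0 60
python3 - <<'E'
from h import *
s=vision.get_image("scene")[:,:,::-1]; cv2.imwrite("pics/scene3.png",s)
a=cv2.imread("pics/scene0.png").astype(int); d=np.abs(a-s.astype(int)).max(2)
for r in range(150,176,1): print(r,s.max(2)[r,298:318].tolist())
print(proj("scene",[[.5173,.2907,.020],[.5173,.2907,.046]]))
E
```

```text
time: 7.42
ee_pos: [0.5187, 0.2913, 0.0219]
tool_rot: [-0.515, 0.857, -0.0, 0.0]
force: [-0.2, -0.2, 0.0]
grip_width: 0.703
finger_force: 0.0
time: 8.3
ee_pos: [0.5183, 0.2911, 0.0214]
tool_rot: [-0.515, 0.857, 0.0, 0.0]
force: [-0.9, -0.9, 0.1]
grip_width: -0.002
finger_force: 0.0
150 [120, 121, 90, 56, 47, 49, 48, 47, 48, 46, 50, 65, 73, 64, 48, 45, 83, 112, 116, 115]
151 [118, 119, 113, 71, 50, 47, 47, 46, 46, 47, 47, 56, 55, 46, 41, 70, 107, 117, 114, 116]
152 [118, 121, 121, 80, 51, 46, 47, 45, 47, 46, 44, 47, 43, 41, 61, 100, 116, 118, 116, 117]
153 [119, 120, 119, 90, 71, 54, 44, 46, 47, 48, 49, 43, 47, 60, 99, 115, 118, 115, 116, 116]
154 [119, 120, 118, 105, 116, 77, 47, 47, 48, 47, 73, 68, 71, 88, 113, 119, 118, 117, 117, 118]
155 [118, 119, 116, 107, 115, 76, 48, 48, 47, 65, 111, 113, 112, 115, 117, 118, 118, 118, 117, 117]
156 [115, 116, 106, 113, 114, 72, 48, 45, 45, 68, 117, 122, 119, 120, 117, 118, 119, 118, 117, 117]
157 [120, 121, 100, 115, 114, 72, 48, 46, 45, 63, 111, 117, 116, 116, 116, 117, 117, 116, 116, 117]
158 [215, 214, 140, 117, 114, 72, 47, 47, 43, 64, 125
[... 1176 characters left out ...]
, 250, 248]
170 [192, 185, 160, 151, 152, 155, 194, 213, 252, 255, 255, 255, 250, 172, 146, 147, 159, 248, 250, 247]
171 [197, 194, 164, 152, 153, 151, 153, 153, 194, 222, 223, 220, 185, 144, 144, 142, 162, 254, 250, 247]
172 [165, 162, 153, 153, 154, 153, 151, 148, 148, 149, 155, 154, 150, 151, 156, 156, 170, 247, 249, 247]
173 [149, 149, 150, 152, 154, 153, 153, 150, 145, 154, 234, 242, 243, 244, 245, 243, 241, 246, 248, 247]
174 [151, 152, 149, 150, 152, 154, 152, 152, 146, 158, 247, 248, 246, 246, 247, 246, 248, 248, 247, 247]
175 [190, 184, 161, 150, 152, 153, 153, 150, 144, 155, 246, 246, 243, 243, 243, 244, 245, 245, 247, 247]
[[302.64636478 170.52547331]
 [303.23846977 163.93831989]]
```

In the picture the shut fingertip is at (304.5,161.5). That puts it at z≈0.055 while the reading says 0.021, so the real tips sit about 34 mm above the reading. I'll open, go lower in guarded steps and close again.

```bash
python3 -m jog '{"xyz":[[0,0,0],[0,0,0],[0,0,0],[0,0,0],[0,0,0.1],[0,0,0.2],[0,0,0.3],[0,0,0.4],[0,0,0.5],[0,0,0.5]],"rotation":[[0,0,0],[0,0,0],[0,0,0],[0,0,0],[0,0,0],[0,0,0],[0,0,0],[0,0,0],[0,0,0],[0,0,0]]}' 60 && python3 -m jog '{"xyz":[[0,0,0],[0,0,0],[0,0,0],[0,0,0],[0,0,0],[0,0,0],[0,0,0]],"rotation":[[0,0,0],[0,0,0],[0,0,0],[0,0,0],[0,0,0],[0,0,0],[0,0,0]]}' 0 40
```

```text
time: 9.6
ee_pos: [0.5178, 0.2909, -0.0043]
tool_rot: [-0.515, 0.857, 0.0, -0.001]
force: [0.0, -0.2, -0.3]
grip_width: 0.703
finger_force: 0.0
time: 10.48
ee_pos: [0.5182, 0.2915, -0.003]
tool_rot: [-0.515, 0.857, 0.0, 0.0]
force: [-3.6, 0.3, 6.1]
grip_width: 0.15
finger_force: 41.7
```

Gripped: width about 13 mm on a 14 mm bar, which confirms the height offset. The hold is near the pad tips, so I'll regrip 8 mm lower.

```bash
python3 -m jog '{"xyz":[[0,0,0],[0,0,0],[0,0,0],[0,0,0.08],[0,0,0.16],[0,0,0.16]],"rotation":[[0,0,0],[0,0,0],[0,0,0],[0,0,0],[0,0,0],[0,0,0]]}' 50 && python3 -m jog '{"xyz":[[0,0,0],[0,0,0],[0,0,0],[0,0,0],[0,0,0],[0,0,0],[0,0,0]],"rotation":[[0,0,0],[0,0,0],[0,0,0],[0,0,0],[0,0,0],[0,0,0],[0,0,0]]}' 0 50 && python3 -m jog '{"xyz":[[0,0,-0.1],[0,0,-0.2],[0,0,-0.4],[0,0,-0.7],[0,0,-1],[0,0,-1],[0,0,-1]],"rotation":[[0,0,0],[0,0,0],[0,0,0],[0,0,0],[0,0,0],[0,0,0],[0,0,0]]}'
python3 - <<'E'
from h import *
s=vision.get_image("scene")[:,:,::-1]; cv2.imwrite("pics/scene4.png",s)
cv2.imwrite("pics/v4.png",cv2.resize(s[80:215,190:340],None,fx=5,fy=4.4,interpolation=cv2.INTER_CUBIC))
go(.572,-.027,.22)
E
```

```text
time: 11.22
ee_pos: [0.5177, 0.2908, -0.0124]
tool_rot: [-0.515, 0.857, 0.0, -0.001]
force: [0.7, -0.1, -0.6]
grip_width: 0.588
finger_force: 0.0
time: 12.1
ee_pos: [0.5185, 0.2912, -0.0113]
tool_rot: [-0.515, 0.857, 0.0, 0.0]
force: [-0.4, 0.2, 1.9]
grip_width: 0.152
finger_force: 52.4
time: 12.98
ee_pos: [0.5184, 0.2911, 0.0386]
tool_rot: [-0.514, 0.857, -0.0, 0.0]
force: [-0.4, 0.4, -5.0]
grip_width: 0.149
finger_force: 51.6
t 13.03 at [0.5179 0.2909 0.038 ] head -118.07 q [ 0.4   0.25  0.01  1.33  0.   -0.68] F [-0.2 -0.5 -4.5] grip 0.149 51.6
shift [ 5.104 -3.944 -3.639] turn None
```

View pics/v4.png

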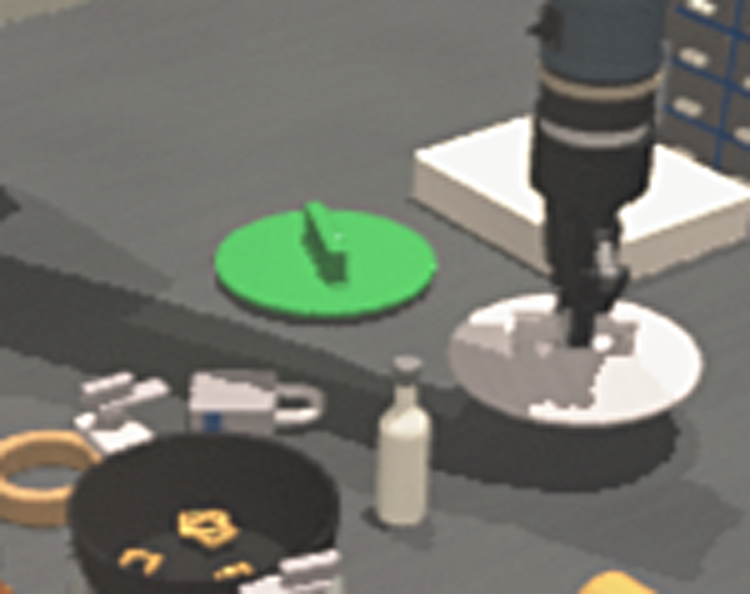

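The cover is lifted and level, with its disc at about (305,162) in the full scene. Next I'll compare it with the rim in the same camera, by known-radius circle fits, to get the transfer distance.

```bash
cat > m.py <<'E'
from h import *
from scipy.optimize import least_squares
def big(m,r):
    mm=np.zeros(m.shape,np.uint8); mm[r[0]:r[1],r[2]:r[3]]=m[r[0]:r[1],r[2]:r[3]]
    return max(cv2.findContours(mm,cv2.RETR_EXTERNAL,cv2.CHAIN_APPROX_NONE)[0],key=cv2.contourArea)[:,0]
def circ(W,c0,r):
    f=least_squares(lambda c:np.hypot(*(W-c).T)-r,c0,loss="soft_l1",f_scale=.0015); return f.x.round(4),np.sqrt(np.mean(np.minimum(abs(f.fun),.01)**2)).round(4),len(W)
E
python3 - <<'E'
from m import *
for n in("top0","scene0"):
    im=cv2.imread(f"pics/{n}.png"); k=n[:-1]; c0=np.array([.571,-.026])
    c=big(im.max(2)<66,(140,215,265,330) if k=="top" else (172,235,198,262))
    W=plane(k,c+0.0,.11)[:,:2]; r=np.hypot(*(W-c0).T); 
    cam=-C[k]["R"].T@C[k]["t"]; u=(cam[:2]-c0)/np.linalg.norm(cam[:2]-c0)
    ax=np.array([.998,-.056]); sel=(abs(r-.073)<.009)&(abs((W-c0)@ax)/r<.93)
    if k=="scene": sel&=(((W-c0)@u)/r<.1)
    print(n,"rim",circ(W[sel],c0,.075), circ(W[sel],c0,.074))
im=cv2.imread("pics/scene4.png"); hsv=cv2.cvtColor(im,cv2.COLOR_BGR2HSV)
c=cv2.convexHull(big((hsv[...,2]>130)&(hsv[...,1]<60),(140,180,275,335)))[:,0]
for z in(.0585,.0633): 
    W=plane("scene",c,z)[:,:2]; print("cover",z,circ(W,[.518,.291],.08),cv2.fitEllipse(W.astype(np.float32)))
E
```

```text
top0 rim (array([ 0.5758, -0.0279]), np.float64(0.0066), 92) (array([ 0.574 , -0.0273]), np.float64(0.0058), 92)
scene0 rim (array([ 0.5794, -0.0319]), np.float64(0.0025), 47) (array([ 0.5784, -0.0313]), np.float64(0.0021), 47)
cover 0.0585 (array([0.5185, 0.2927]), np.float64(0.0038), 25) ((0.5168808102607727, 0.2950102984905243), (0.1630379855632782, 0.17052434384822845), 44.47774124145508)
cover 0.0633 (array([0.5233, 0.2882]), np.float64(0.0032), 25) ((0.5218783020973206, 0.29003310203552246), (0.16208073496818542, 0.16952311992645264), 44.47784423828125)
```

Run:
```python
from m import *
for n,c0 in(("top0",[.572,-.026]),("scene0",[.575,-.029])):
    im=cv2.imread(f"pics/{n}.png").max(2).astype(np.float32); k=n[:-1]; c0=np.array(c0); rr=np.arange(.055,.092,.0005); P=[]; out=[]
    for a in range(0,360,15):
        d=np.array([np.cos(np.radians(a)),np.sin(np.radians(a))]); X=np.c_[c0+rr[:,None]*d,np.full(len(rr),.11)]
        uv=proj(k,X).astype(np.float32); v=cv2.remap(im,uv[:,0].reshape(1,-1),uv[:,1].reshape(1,-1),cv2.INTER_LINEAR)[0]
        g=np.gradient(v); i=int(np.argmax(g)); out.append((a,round(rr[i]*1000,1),int(v[0]),int(v[-1]),round(float(g[i]),1)))
        if v[-1]<125 and .066<rr[i]<.083: P.append(X[i,:2])
    print(n,out); P=np.array(P); print(circ(P,c0,.075)); A=np.c_[2*P,np.ones(len(P))]; q=np.linalg.lstsq(A,(P**2).sum(1),rcond=None)[0]; print(q[:2],np.sqrt(q[2]+q[:2]@q[:2]))
```

```text
top0 [(0, np.float64(67.5), 42, 229, 9.8), (15, np.float64(69.5), 42, 105, 2.7), (30, np.float64(72.0), 42, 106, 2.5), (45, np.float64(71.0), 43, 107, 2.8), (60, np.float64(72.5), 47, 106, 2.8), (75, np.float64(70.0), 50, 106, 3.4), (90, np.float64(70.5), 51, 105, 5.2), (105, np.float64(73.0), 55, 106, 5.6), (120, np.float64(73.0), 58, 104, 6.1), (135, np.float64(72.0), 163, 103, 6.7), (150, np.float64(72.5), 177, 106, 5.7), (165, np.float64(70.0), 86, 158, 8.3), (180, np.float64(71.0), 52, 230, 10.4), (195, np.float64(69.5), 51, 107, 3.0), (210, np.float64(81.0), 54, 106, 2.2), (225, np.float64(79.5), 63, 104, 2.3), (240, np.float64(67.0), 44, 104, 2.4), (255, np.float64(68.5), 41, 103, 2.8), (270, np.float64(71.0), 40, 104, 3.3), (285, np.float64(66.5), 62, 104, 2.7), (300, np.float64(69.5), 53, 106, 2.5), (315, np.float64(68.0), 41, 105, 2.2), (330, np.float64(68.5), 43, 101, 2.2), (345, np.float64(70.0), 43, 128, 5.4)]
(array([ 0.5669, -0.0257]), np.float64(0.005), 20)
[ 0.56915664 -0.02528964] 0.07135301600308215
scene0 [(0, np.float64(68.0), 72, 182, 15.1), (15, np.float64(73.0
[... 269 characters left out ...]
, 57, 120, 4.1), (135, np.float64(80.0), 58, 123, 4.1), (150, np.float64(78.5), 58, 119, 3.2), (165, np.float64(80.0), 58, 116, 3.4), (180, np.float64(76.5), 59, 243, 11.6), (195, np.float64(76.5), 59, 136, 10.2), (210, np.float64(75.5), 59, 107, 4.5), (225, np.float64(75.0), 59, 209, 16.2), (240, np.float64(75.5), 60, 133, 8.0), (255, np.float64(75.5), 59, 120, 7.5), (270, np.float64(83.0), 59, 119, 5.0), (285, np.float64(55.0), 222, 75, 8.7), (300, np.float64(55.0), 168, 54, 8.3), (315, np.float64(90.5), 74, 53, 0.4), (330, np.float64(63.0), 68, 51, 9.7), (345, np.float64(57.0), 95, 188, 21.5)]
(array([ 0.5714, -0.0277]), np.float64(0.0017), 13)
[ 0.57173952 -0.02786613] 0.0754392354714692
```

The two views agree on the transfer: cover to rim is (0.0535, −0.319). I'll rise first, then cross over the glue bottle with height to spare.

```bash
python3 -m jog '{"xyz":[[0,0,-0.3],[0,0,-0.7],[0,0,-1.1],[0,0,-1.5],[0,0,-1.9],[0,0,-2.2],[0,0,-2.5],[0,0,-2.7]],"rotation":[[0,0,0],[0,0,0],[0,0,0],[0,0,0],[0,0,0],[0,0,0],[0,0,0],[0,0,0]]}' && python3 -m jog '{"xyz":[[0.3,-0.23,0],[0.8,-0.6,0],[1.3,-1,0],[1.8,-1.4,0],[2.3,-1.8,0],[2.8,-2.2,0],[3.3,-2.6,0],[3.8,-3,0],[4.3,-3.35,0],[4.8,-3.7,0],[5.1,-3.94,0],[5.1,-3.94,0]],"rotation":[[0,0,0],[0,0,0],[0,0,0],[0,0,0],[0,0,0],[0,0,0],[0,0,0],[0,0,0],[0,0,0],[0,0,0],[0,0,0],[0,0,0]]}' && python3 -m jog '{"xyz":[[0,0,0],[0,0,0],[0,0,0]],"rotation":[[0,0,0],[0,0,0],[0,0,0]]}'
python3 - <<'E'
from m import *
go(.5718,-.0278,.112,-118.07)
s=vision.get_image("scene")[:,:,::-1]; cv2.imwrite("pics/scene5.png",s)
E
```

```text
time: 14.02
ee_pos: [0.5185, 0.2912, 0.1745]
tool_rot: [-0.515, 0.857, -0.0, 0.0]
force: [-0.3, 0.4, -3.9]
grip_width: 0.156
finger_force: 51.6
time: 15.52
ee_pos: [0.5718, -0.0282, 0.1727]
tool_rot: [-0.513, 0.858, 0.0, -0.0]
force: [0.1, -0.0, -4.7]
grip_width: 0.149
finger_force: 51.6
time: 15.9
ee_pos: [0.5721, -0.0257, 0.1735]
tool_rot: [-0.515, 0.857, 0.0, 0.0]
force: [0.2, -0.4, -4.3]
grip_width: 0.15
finger_force: 51.6
t 15.9 at [ 0.5721 -0.0257  0.1735] head -117.99 q [-0.16  0.17  0.19  1.59  0.   -1.24] F [ 0.2 -0.4 -4.3] grip 0.15 51.6
shift [ 0.039 -0.014  1.23 ] turn 0.01
```

Run:
```python
from m import *
im=cv2.imread("pics/scene5.png"); k="scene"; g=im.max(2).astype(np.float32); z=.1988; c0=np.array([.5721,-.0257]); rr=np.arange(.06,.1,.0005); P=[];o=[]
for a in range(0,360,12):
    d=np.array([np.cos(np.radians(a)),np.sin(np.radians(a))]); X=np.c_[c0+rr[:,None]*d,np.full(len(rr),z)]
    uv=proj(k,X).astype(np.float32); v=cv2.remap(g,uv[:,0].reshape(1,-1),uv[:,1].reshape(1,-1),cv2.INTER_LINEAR)[0]
    q=-np.gradient(v); i=int(np.argmax(q)); o.append((a,float(rr[i]*1000),int(v[0]),int(v[-1])))
    if q[i]>5: P.append(X[i,:2])
print(o); P=np.array(P); print(circ(P,c0,.08)); A=np.c_[2*P,np.ones(len(P))]; q=np.linalg.lstsq(A,(P**2).sum(1),rcond=None)[0]; print(q[:2],np.sqrt(q[2]+q[:2]@q[:2]))
```

```text
[(0, 86.00000000000001, 241, 73), (12, 84.00000000000001, 241, 121), (24, 83.00000000000001, 245, 122), (36, 82.50000000000001, 247, 186), (48, 81.00000000000001, 247, 159), (60, 81.00000000000001, 247, 103), (72, 79.50000000000001, 247, 122), (84, 79.50000000000001, 247, 122), (96, 78.50000000000001, 247, 81), (108, 78.50000000000001, 247, 198), (120, 76.50000000000001, 245, 209), (132, 80.00000000000001, 97, 185), (144, 63.5, 74, 139), (156, 75.50000000000001, 70, 83), (168, 75.50000000000001, 193, 120), (180, 76.50000000000001, 159, 107), (192, 76.50000000000001, 152, 105), (204, 76.00000000000001, 148, 105), (216, 76.50000000000001, 149, 107), (228, 77.50000000000001, 149, 108), (240, 79.50000000000001, 147, 108), (252, 80.00000000000001, 168, 110), (264, 96.00000000000003, 186, 120), (276, 82.00000000000001, 183, 132), (288, 82.50000000000001, 157, 112), (300, 85.00000000000001, 214, 63), (312, 87.00000000000003, 150, 65), (324, 85.50000000000001, 147, 65), (336, 87.00000000000003, 243, 65), (348, 87.00000000000003, 240, 64)]
(array([ 0.5771, -0.0276]), np.float64(0.0025), 23)
[ 0.57595057 -0.0288436 ] 0.08168788766858237
```

The cover hovers within about 2 mm across the view line. I'll apply the small correction, lower to just above the rim, then ease it in while watching the force.

```bash
python3 -m jog '{"xyz":[[0.04,-0.01,0.2],[0.04,-0.01,0.4],[0.04,-0.01,0.6],[0.04,-0.01,0.8],[0.04,-0.01,1],[0.04,-0.01,1.1],[0.04,-0.01,1.2],[0.04,-0.01,1.2]],"rotation":[[0,0,0],[0,0,0],[0,0,0],[0,0,0],[0,0,0],[0,0,0],[0,0,0],[0,0,0]]}' && python3 -m jog '{"xyz":[[0,0,0.05],[0,0,0.1],[0,0,0.14],[0,0,0.18],[0,0,0.22],[0,0,0.22]],"rotation":[[0,0,0],[0,0,0],[0,0,0],[0,0,0],[0,0,0],[0,0,0]]}' && python3 -m jog '{"xyz":[[0,0,0.03],[0,0,0.06],[0,0,0.09],[0,0,0.1],[0,0,0.1]],"rotation":[[0,0,0],[0,0,0],[0,0,0],[0,0,0],[0,0,0]]}'
```

```text
time: 16.95
ee_pos: [0.5714, -0.0286, 0.113]
tool_rot: [-0.515, 0.857, 0.0, -0.0]
force: [0.0, 0.2, -3.4]
grip_width: 0.148
finger_force: 51.5
time: 17.7
ee_pos: [0.5714, -0.0286, 0.1021]
tool_rot: [-0.515, 0.857, 0.0, -0.0]
force: [-0.1, 0.3, -4.3]
grip_width: 0.149
finger_force: 51.6
time: 18.32
ee_pos: [0.5716, -0.0286, 0.0973]
tool_rot: [-0.514, 0.857, 0.0, -0.0]
force: [0.5, -0.5, -5.2]
grip_width: 0.149
finger_force: 51.6
```

```bash
python3 -m jog '{"xyz":[[0,0,0.02],[0,0,0.04],[0,0,0.06],[0,0,0.08],[0,0,0.08]],"rotation":[[0,0,0],[0,0,0],[0,0,0],[0,0,0],[0,0,0]]}' && python3 -m jog '{"xyz":[[0,0,0.02],[0,0,0.03],[0,0,0.04],[0,0,0.04]],"rotation":[[0,0,0],[0,0,0],[0,0,0],[0,0,0]]}'
```

```text
time: 18.95
ee_pos: [0.5716, -0.0284, 0.0945]
tool_rot: [-0.515, 0.857, -0.0, 0.0]
force: [-4.1, 2.3, 4.1]
grip_width: 0.146
finger_force: 52.5
time: 19.45
ee_pos: [0.5715, -0.0283, 0.0938]
tool_rot: [-0.515, 0.857, -0.0, 0.0]
force: [-7.5, 2.3, 8.9]
grip_width: 0.154
finger_force: 53.4
```

The spigot's taper touches with a side force toward −x, so the cover should shift about 2 to 3 mm along tool +y.

```bash
python3 -m jog '{"xyz":[[0,0.02,0],[0,0.04,0],[0,0.05,0],[0,0.05,0]],"rotation":[[0,0,0],[0,0,0],[0,0,0],[0,0,0]]}' && python3 -m jog '{"xyz":[[0,0,0.02],[0,0,0.04],[0,0,0.04]],"rotation":[[0,0,0],[0,0,0],[0,0,0]]}'
```

```text
time: 19.95
ee_pos: [0.5695, -0.0274, 0.0908]
tool_rot: [-0.515, 0.857, 0.0, -0.0]
force: [-0.7, -0.1, -0.4]
grip_width: 0.154
finger_force: 52.0
time: 20.32
ee_pos: [0.5696, -0.0274, 0.0907]
tool_rot: [-0.515, 0.857, -0.0, 0.0]
force: [-3.1, 1.8, 6.9]
grip_width: 0.151
finger_force: 52.9
```

Seated: the reading of 0.0907 is exactly the computed height. I'll unload, let go, rise and look.

```bash
python3 -m jog '{"xyz":[[0,0,-0.03],[0,0,-0.04]],"rotation":[[0,0,0],[0,0,0]]}' && python3 -m jog '{"xyz":[[0,0,0],[0,0,0],[0,0,0],[0,0,0]],"rotation":[[0,0,0],[0,0,0],[0,0,0],[0,0,0]]}' 45 && python3 -m jog '{"xyz":[[0,0,-0.2],[0,0,-0.5],[0,0,-0.9],[0,0,-1.3],[0,0,-1.7],[0,0,-2],[0,0,-2.2],[0,0,-2.2]],"rotation":[[0,0,0],[0,0,0],[0,0,0],[0,0,0],[0,0,0],[0,0,0],[0,0,0],[0,0,0]]}'; python3 -c "
from m import *
go(.4845,-.278,.15,235.3)"
```

```text
time: 20.58
ee_pos: [0.5695, -0.0274, 0.0908]
tool_rot: [-0.515, 0.857, 0.0, -0.0]
force: [0.3, -0.1, -2.8]
grip_width: 0.15
finger_force: 51.8
time: 21.08
ee_pos: [0.5696, -0.0275, 0.0915]
tool_rot: [-0.514, 0.857, -0.0, 0.0]
force: [-0.3, -0.2, 0.6]
grip_width: 0.522
finger_force: 0.0
time: 22.08
ee_pos: [0.57, -0.0275, 0.2025]
tool_rot: [-0.515, 0.857, -0.001, 0.001]
force: [-0.1, 0.6, -0.4]
grip_width: 0.526
finger_force: 0.0
t 22.07 at [ 0.57   -0.0275  0.2025] head -118.07 q [-0.17  0.17  0.25  1.65  0.   -1.25] F [-0.1  0.6 -0.4] grip 0.526 0.0
shift [ 5.226 -0.846  1.048] turn -44.171
```

```bash
python3 -m jog '{"xyz":[[0.4,-0.07,0],[0.9,-0.15,0],[1.5,-0.24,0],[2.1,-0.34,0],[2.7,-0.44,0],[3.3,-0.54,0],[3.9,-0.63,0],[4.4,-0.72,0],[4.8,-0.78,0],[5.1,-0.83,0],[5.22,-0.85,0],[5.22,-0.85,0]],"rotation":[[0,0,0.1],[0,0,0.2],[0,0,0.3],[0,0,0.4],[0,0,0.5],[0,0,0.6],[0,0,0.7],[0,0,0.8],[0,0,0.83],[0,0,0.83],[0,0,0.83],[0,0,0.83]]}' 60
python3 - <<'E'
from m import *
go(.4845,-.278,.15,-124.7)
s=vision.get_image("scene")[:,:,::-1]; cv2.imwrite("pics/scene6.png",s); t=vision.get_image("top")[:,:,::-1]; cv2.imwrite("pics/top6.png",t)
a=cv2.resize(s[60:260,90:280],(400,420),interpolation=cv2.INTER_CUBIC); b=cv2.resize(t[125:225,250:345],(390,420),interpolation=cv2.INTER_CUBIC)
cv2.imwrite("pics/v6.png",np.hstack([a,b]))
E
```

```text
time: 23.58
ee_pos: [0.4841, -0.2777, 0.2013]
tool_rot: [-0.464, 0.886, 0.0, 0.0]
force: [0.7, 0.5, -0.5]
grip_width: 0.705
finger_force: 0.0
t 23.57 at [ 0.4841 -0.2777  0.2013] head -124.72 q [-0.64  0.14  0.21  1.64  0.   -1.61] F [ 0.7  0.5 -0.5] grip 0.705 0.0
shift [ 1.000e-03 -1.000e-02  1.027e+00] turn -0.002
```

View pics/v6.png

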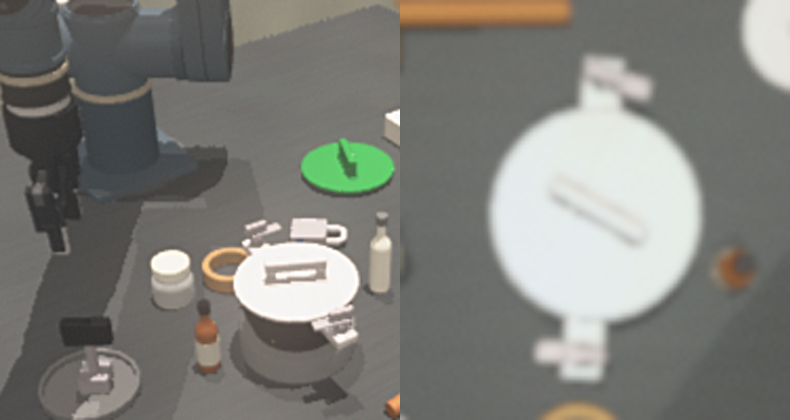

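The cover sits flat on the rim and the key still stands in its tray. Both clamps are visible from above. Next I'll measure the key handle, screw heads and cover in these frames, and check the fingertip's projection.

Run:
```python
from m import *
P=np.array([.4841,-.2777,.242]); y=np.array([np.cos(np.radians(145)),np.sin(np.radians(145)),0])
print("tip expected scene near",proj("scene",[P-.036*y]),"seen ~",(90+57/2.105,60+250/2.1),"handle",proj("scene",[[.4845,-.278,.114]]))
s=cv2.imread("pics/scene6.png"); t=cv2.imread("pics/top6.png")
B,G,R=[t[...,i].astype(int) for i in range(3)]; V=t.max(2)
# disc in top
g=V.astype(np.float32); c0=np.array([.5705,-.0265]); rr=np.arange(.07,.092,.0005); Q=[]
for a in [x for x in range(0,360,10) if min(abs(x-176),abs(x-356),x+4)>18]:
    d=np.array([np.cos(np.radians(a)),np.sin(np.radians(a))]); X=np.c_[c0+rr[:,None]*d,np.full(len(rr),.116)]
    uv=proj("top",X).astype(np.float32); v=cv2.remap(g,uv[:,0].reshape(1,-1),uv[:,1].reshape(1,-1),cv2.INTER_LINEAR)[0]
    Q.append(X[np.argmax(-np.gradient(v)),:2])
Q=np.array(Q); print("cover top",circ(Q,c0,.08))
Q=[]
g=s.max(2).astype(np.float32)
for a in range(60,241,10):
    d=np.array([np.cos(np.radians(a)),np.sin(np.radians(a))]); X=np.c_[c0+rr[:,None]*d,np.full(len(rr),.116)]
    uv=proj("scene",X).astype(np.float32); v=cv2.remap(g,uv[:,0].reshape(1,-1),uv[:,1].reshape(1,-1),cv2.INTER_LINEAR)[0]
    if not 165<a<190: Q.append(X[np.argmax(-np.gradient(v)),:2])
print("cover scene",circ(np.array(Q),c0,.08))
for nm,r in(("far",(133,160,290,316)),("near",(196,220,278,305))):
    m=(R-G>3)&(R>125); c=big(m,r); w=plane("top",c,.13)[:,:2].astype(np.float32); print(nm,cv2.minAreaRect(w),len(c))
    mu=cv2.moments(np.float32(w).reshape(-1,1,2)); print("centroid",mu["m10"]/mu["m00"],mu["m01"]/mu["m00"])
hs=big(s.max(2)<62,(203,233,110,152)); print("scene handle",cv2.boundingRect(hs))
```

```text
tip expected scene near [[118.7201917  180.14756486]] seen ~ (117.07838479809976, 179.04761904761904) handle [[130.21766801 211.72643125]]
cover top (array([ 0.5728, -0.0261]), np.float64(0.0013), 28)
cover scene (array([ 0.5721, -0.0289]), np.float64(0.0026), 17)
far ((0.6732891201972961, -0.04098300635814667), (0.05187588185071945, 0.018272163346409798), 68.99208068847656) 35
centroid 0.6729143329790273 -0.04194945709890475
near ((0.46823859214782715, -0.008733324706554413), (0.015548795461654663, 0.05291708558797836), 0.9061448574066162) 38
centroid 0.468465395155594 -0.005299675047152173
scene handle (118, 211, 26, 14)
```

The fingertip matches its projection once the 34 mm offset is applied, and the cover and screw measurements agree with each other. Next I'll descend on the key handle and grip it.

```bash
python3 -m jog '{"xyz":[[0,0,0.3],[0,0,0.7],[0,0,1.1],[0,0,1.5],[0,0,1.9],[0,0,2.3],[0,0,2.6],[0,0,2.85],[0,0,3],[0,0,3.1],[0,0,3.1]],"rotation":[[0,0,0],[0,0,0],[0,0,0],[0,0,0],[0,0,0],[0,0,0],[0,0,0],[0,0,0],[0,0,0],[0,0,0],[0,0,0]]}' && python3 -m jog '{"xyz":[[0,0,0],[0,0,0],[0,0,0],[0,0,0],[0,0,0],[0,0,0],[0,0,0]],"rotation":[[0,0,0],[0,0,0],[0,0,0],[0,0,0],[0,0,0],[0,0,0],[0,0,0]]}' 0 80
```

```text
time: 25.05
ee_pos: [0.4842, -0.2778, 0.0464]
tool_rot: [-0.464, 0.886, -0.0, 0.0]
force: [-0.5, -0.1, 0.3]
grip_width: 0.702
finger_force: 0.0
time: 25.92
ee_pos: [0.4845, -0.278, 0.047]
tool_rot: [-0.464, 0.886, -0.0, 0.0]
force: [0.4, 1.3, 4.4]
grip_width: 0.173
finger_force: 78.3
```

Key gripped (width reads 14.8 mm against 16 mm, the same scale as the bar). I'll lift it and carry it over the near screw.

```bash
python3 -m jog '{"xyz":[[0,0,-0.1],[0,0,-0.3],[0,0,-0.7],[0,0,-1.2],[0,0,-1.7],[0,0,-2.2],[0,0,-2.7],[0,0,-3.2],[0,0,-3.5],[0,0,-3.65],[0,0,-3.65]],"rotation":[[0,0,0],[0,0,0],[0,0,0],[0,0,0],[0,0,-0.4],[0,0,-1.2],[0,0,-2],[0,0,-2.8],[0,0,-3.6],[0,0,-4.4],[0,0,-4.4]]}' && python3 -c "
from m import *
go(.464,-.0195,.23,-89.4)"
```

```text
time: 27.3
ee_pos: [0.4844, -0.2779, 0.2296]
tool_rot: [0.71, -0.705, 0.001, -0.0]
force: [-0.3, 0.6, -2.0]
grip_width: 0.174
finger_force: 78.2
t 27.3 at [ 0.4844 -0.2779  0.2296] head -89.58 q [-0.64  0.15  0.28  1.7   0.   -2.22] F [-0.3  0.6 -2. ] grip 0.174 78.2
shift [-5.171  0.37  -0.011] turn -0.023
```

```bash
python3 -m jog '{"xyz":[[-0.3,0.02,0],[-0.8,0.06,0],[-1.3,0.1,0],[-1.9,0.14,0],[-2.5,0.18,0],[-3.1,0.22,0],[-3.7,0.26,0],[-4.2,0.3,0],[-4.6,0.33,0],[-4.95,0.36,0],[-5.17,0.37,0],[-5.17,0.37,0]],"rotation":[[0,0,0],[0,0,0],[0,0,0],[0,0,0],[0,0,0],[0,0,0],[0,0,0],[0,0,0],[0,0,0],[0,0,0],[0,0,0],[0,0,0]]}' && python3 -m jog '{"xyz":[[0,0,0.3],[0,0,0.5],[0,0,0.6],[0,0,0.6]],"rotation":[[0,0,0],[0,0,0],[0,0,0],[0,0,0]]}';  python3 - <<'E'
from m import *
go(.464,-.0195,.186,-89.4)
s=vision.get_image("scene")[:,:,::-1]; cv2.imwrite("pics/scene7.png",s); t=vision.get_image("top")[:,:,::-1]; cv2.imwrite("pics/top7.png",t)
cv2.imwrite("pics/v7.png",np.hstack([cv2.resize(s[120:210,180:270],(540,540),interpolation=cv2.INTER_CUBIC),cv2.resize(t[185:225,270:310],(250,540),interpolation=cv2.INTER_CUBIC)]))
E
```

```text
time: 28.8
ee_pos: [0.4633, -0.0188, 0.2288]
tool_rot: [0.71, -0.704, 0.0, 0.0]
force: [1.2, -0.3, -2.3]
grip_width: 0.177
finger_force: 78.2
time: 29.3
ee_pos: [0.4629, -0.0196, 0.198]
tool_rot: [0.71, -0.704, -0.001, 0.0]
force: [0.4, -0.8, -2.3]
grip_width: 0.174
finger_force: 78.1
t 29.3 at [ 0.4629 -0.0196  0.198 ] head -89.55 q [-0.19 -0.11 -0.05  1.63 -0.   -1.77] F [ 0.4 -0.8 -2.3] grip 0.174 78.1
shift [-0.002 -0.023  0.24 ] turn -0.018
```

View pics/v7.png

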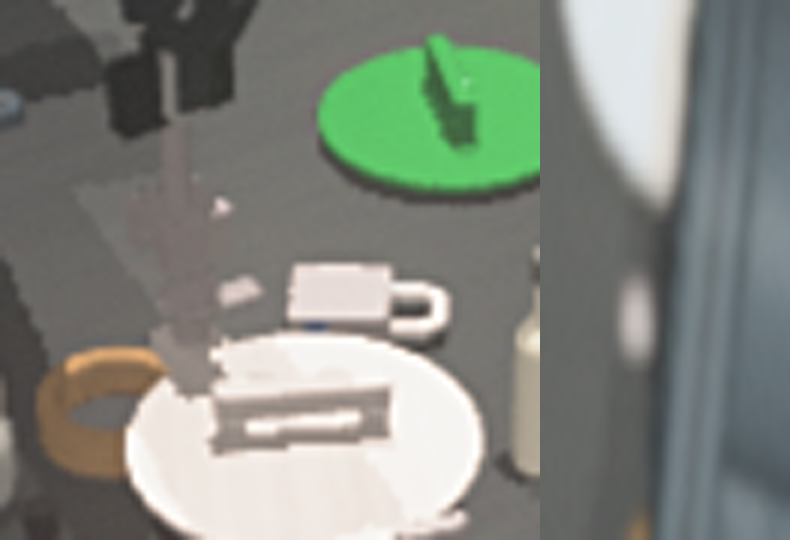

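The key hangs upright just above the screw head in the scene view, so it's roughly aligned. I'll ease it down and watch the forces; the head's top should meet the slot at reading 0.179.

```bash
python3 -m jog '{"xyz":[[0,-0.02,0.1],[0,-0.02,0.2],[0,-0.02,0.3],[0,-0.02,0.34],[0,-0.02,0.38],[0,-0.02,0.38]],"rotation":[[0,0,0],[0,0,0],[0,0,0],[0,0,0],[0,0,0],[0,0,0]]}' && python3 -m jog '{"xyz":[[0,0,0.04],[0,0,0.06],[0,0,0.08],[0,0,0.08]],"rotation":[[0,0,0],[0,0,0],[0,0,0],[0,0,0]]}' && python3 -m jog '{"xyz":[[0,0,0.02],[0,0,0.04],[0,0,0.06],[0,0,0.06]],"rotation":[[0,0,0],[0,0,0],[0,0,0],[0,0,0]]}'
```

```text
time: 30.15
ee_pos: [0.4644, -0.0194, 0.1798]
tool_rot: [0.71, -0.704, -0.0, 0.0]
force: [-0.4, -0.7, -1.3]
grip_width: 0.174
finger_force: 78.1
time: 30.65
ee_pos: [0.4643, -0.0194, 0.1758]
tool_rot: [0.71, -0.704, -0.0, 0.0]
force: [0.1, 0.1, -1.9]
grip_width: 0.174
finger_force: 78.1
time: 31.15
ee_pos: [0.4643, -0.0194, 0.1728]
tool_rot: [0.71, -0.704, -0.0, 0.0]
force: [-0.7, -0.8, -1.9]
grip_width: 0.175
finger_force: 78.2
```

The head has entered the slot about 6 mm with no side force. I'll continue down.

```bash
python3 -m jog '{"xyz":[[0,0,0.03],[0,0,0.06],[0,0,0.09],[0,0,0.1],[0,0,0.1]],"rotation":[[0,0,0],[0,0,0],[0,0,0],[0,0,0],[0,0,0]]}' && python3 -c "
from m import *
go(.4643,-.0194,.166)"
```

```text
time: 31.78
ee_pos: [0.4642, -0.0194, 0.1678]
tool_rot: [0.71, -0.704, -0.0, 0.0]
force: [-0.7, 0.1, -2.8]
grip_width: 0.173
finger_force: 78.2
t 31.77 at [ 0.4642 -0.0194  0.1678] head -89.51 q [-0.19 -0.11 -0.11  1.57 -0.   -1.77] F [-0.7  0.1 -2.8] grip 0.173 78.2
shift [ 0.    -0.001  0.035] turn None
```

```bash
python3 -m jog '{"xyz":[[0,0,0],[0,0,0],[0,0,0],[0,0,0],[0,0,0],[0,0,0]],"rotation":[[0,0,0.5],[0,0,1],[0,0,1.5],[0,0,2],[0,0,2.5],[0,0,3]]}' && python3 -c "
from m import *
s=readout.read_state(); print(s['ft_torque'],s['effort'])
go(.4643,-.0194,.166)"
```

```text
time: 32.52
ee_pos: [0.4638, -0.0195, 0.1677]
tool_rot: [-0.547, 0.837, 0.0, -0.001]
force: [-2.0, 0.3, -1.3]
grip_width: 0.175
finger_force: 78.3
[-0.04297118  0.52729345  0.0781509 ] [  0.0825223  -28.58151734  33.67054939  -0.88816809   0.23783309
  -0.2742849 ]
t 32.52 at [ 0.4638 -0.0195  0.1677] head -113.62 q [-0.19 -0.11 -0.11  1.57 -0.   -1.34] F [-2.   0.3 -1.3] grip 0.175 78.3
shift [-0.005 -0.008  0.035] turn None
```

The torque shows the screw is turning with the key. I'll carry on toward the stop.

```bash
python3 -m jog '{"xyz":[[0,0,0],[0,0,0],[0,0,0],[0,0,0],[0,0,0],[0,0,0],[0,0,0],[0,0,0],[0,0,0],[0,0,0],[0,0,0]],"rotation":[[0,0,0.7],[0,0,1.4],[0,0,2.1],[0,0,2.8],[0,0,3.5],[0,0,4.2],[0,0,4.9],[0,0,5.6],[0,0,6.3],[0,0,7],[0,0,7]]}' && python3 -c "
from m import *
s=readout.read_state(); print(s['ft_torque'],s['effort'][5])
go(.4643,-.0194,.166,-183.2)"
```

```text
time: 33.9
ee_pos: [0.464, -0.0189, 0.1676]
tool_rot: [-0.092, 0.996, 0.001, -0.0]
force: [-1.8, 1.2, -2.3]
grip_width: 0.172
finger_force: 78.3
[0.30484143 0.36129287 0.030834  ] 0.19163841381669044
t 33.9 at [ 0.464  -0.0189  0.1676] head -169.43 q [-0.19 -0.11 -0.11  1.57  0.   -0.37] F [-1.8  1.2 -2.3] grip 0.172 78.3
shift [-0.005 -0.011  0.031] turn 1.721
```

```bash
python3 -m jog '{"xyz":[[0,0,0],[0,0,0],[0,0,0],[0,0,0]],"rotation":[[0,0,0.6],[0,0,1.2],[0,0,1.8],[0,0,1.8]]}' && python3 -c "
from m import *
s=readout.read_state(); print(s['ft_torque'],s['effort'][5])
go(.4643,-.0194,.166,-183.2)"
```

```text
time: 34.4
ee_pos: [0.4643, -0.019, 0.1676]
tool_rot: [0.033, 0.999, 0.0, -0.0]
force: [-0.3, 1.6, -2.7]
grip_width: 0.177
finger_force: 78.2
[ 0.3690163   0.34444331 -0.01226227] 0.16512305941432714
t 34.4 at [ 0.4643 -0.019   0.1676] head 176.24 q [-0.19 -0.11 -0.11  1.57  0.   -0.12] F [-0.3  1.6 -2.7] grip 0.177 78.2
shift [ 0.    -0.009  0.032] turn 44.929
```

```bash
python3 -m jog '{"xyz":[[0,0,0],[0,0,0],[0,0,0]],"rotation":[[0,0,0.3],[0,0,0.6],[0,0,0.6]]}' && python3 -c "
from m import *
s=readout.read_state(); print(s['ft_torque'],s['effort'][5])
go(.4643,-.0194,.23,176.24)"
```

```text
time: 34.78
ee_pos: [0.4644, -0.019, 0.1677]
tool_rot: [0.075, 0.997, 0.0, -0.0]
force: [-2.0, 1.6, -2.7]
grip_width: 0.174
finger_force: 78.1
[0.43159105 0.34507812 0.03701123] 0.11623631464317441
t 34.77 at [ 0.4644 -0.019   0.1677] head 171.43 q [-0.19 -0.11 -0.11  1.57  0.   -0.04] F [-2.   1.6 -2.7] grip 0.174 78.1
shift [ 1.000e-03 -7.000e-03 -1.247e+00] turn -0.601
```

No stop torque was felt, so I'll lift off, step aside and check the near finger in the pictures.

```bash
python3 -m jog '{"xyz":[[0,0,-0.15],[0,0,-0.4],[0,0,-0.8],[0,0,-1.2],[0,0,-1.3],[-0.3,-0.4,-1.3],[-0.7,-1,-1.3],[-1.1,-1.6,-1.3],[-1.5,-2.2,-1.3],[-1.9,-2.8,-1.3],[-2.3,-3.3,-1.3],[-2.5,-3.6,-1.3]],"rotation":[[0,0,-0.3],[0,0,-0.3],[0,0,-0.3],[0,0,-0.3],[0,0,-0.3],[0,0,-1.3],[0,0,-2.5],[0,0,-3.7],[0,0,-4.9],[0,0,-6.1],[0,0,-7.3],[0,0,-8.5]]}'
python3 - <<'E'
from m import *
go(.672,-.031,.23,-111)
t=vision.get_image("top")[:,:,::-1]; cv2.imwrite("pics/top8.png",t); s=vision.get_image("scene")[:,:,::-1]; cv2.imwrite("pics/scene8.png",s)
B,G,R=[t[...,i].astype(int) for i in range(3)]; m=((R-G>3)&(R>115)).astype(int)
for r in((133,160,288,316),(192,220,278,308)):
    print(m[r[0]:r[1],r[2]:r[3]].tolist().__str__().replace("], [","\n").replace(", ","").replace("0","."))
    c=big(m>0,r); w=plane("top",c,.13)[:,:2].astype(np.float32); print(cv2.minAreaRect(w),len(c))
E
```

```text
time: 36.28
ee_pos: [0.5613, -0.218, 0.2317]
tool_rot: [-0.497, 0.868, 0.0, -0.0]
force: [-0.4, 0.1, -1.4]
grip_width: 0.177
finger_force: 78.4
t 36.27 at [ 0.5613 -0.218   0.2317] head -120.45 q [-0.48  0.27  0.43  1.73 -0.   -1.52] F [-0.4  0.1 -1.4] grip 0.177 78.4
shift [-4.347 -0.013  0.032] turn -1.182
[[............................
............................
............................
............................
............................
..........1.................
........111.................
.......11111................
.......111111111............
.......111111111111.........
........11111111111111......
..........1111111111111.....
............111111111111....
...............11111111.....
................1111111.....
...................111......
............................
............................
............................
............................
............................
............................
............................
............................
............................
............................
............................]]
((0
[... 392 characters left out ...]
.............111...........
................111...........
...............1111...........
...............1111...........
................111...........
................11............
................11............
...............111............
...............111............
...............1111...........
................11............
................11............
................11............
..............................
..............................
..............................
..............................
..............................
..............................]]
((0.4761773645877838, -0.0179704949259758), (0.043579962104558945, 0.009347395971417427), 0.7006512880325317) 30
```

The near clamp's finger now points straight in, within about 4° of the bowl axis. The far screw axis at (0.674,−0.031) is exactly 210 mm from the near one, so I'll go there.

```bash
python3 -m jog '{"xyz":[[-0.3,0,0],[-0.8,0,0],[-1.4,-0.01,0],[-2,-0.02,0],[-2.6,-0.02,0],[-3.2,-0.03,0],[-3.7,-0.04,0],[-4.1,-0.04,0],[-4.3,-0.05,0],[-4.37,-0.05,0],[-4.37,-0.05,0],[-4.37,-0.05,0]],"rotation":[[0,0,-0.1],[0,0,-0.2],[0,0,-0.4],[0,0,-0.6],[0,0,-0.8],[0,0,-0.93],[0,0,-0.93],[0,0,-0.93],[0,0,-0.93],[0,0,-0.93],[0,0,-0.93],[0,0,-0.93]]}' && python3 -m jog '{"xyz":[[0,0,0.2],[0,0,0.4],[0,0,0.6],[0,0,0.75],[0,0,0.85],[0,0,0.9],[0,0,0.9]],"rotation":[[0,0,0],[0,0,0],[0,0,0],[0,0,0],[0,0,0],[0,0,0],[0,0,0]]}'; python3 -c "
from m import *
go(.674,-.031,.178,-113)"
```

```text
time: 37.88
ee_pos: [0.6742, -0.0303, 0.2331]
tool_rot: [-0.55, 0.835, -0.0, -0.0]
force: [0.5, 0.2, -2.7]
grip_width: 0.177
finger_force: 78.5
time: 38.75
ee_pos: [0.6745, -0.0296, 0.1879]
tool_rot: [-0.55, 0.835, -0.0, 0.0]
force: [-0.1, -1.0, -2.8]
grip_width: 0.174
finger_force: 78.6
t 38.75 at [ 0.6745 -0.0296  0.1879] head -113.27 q [-0.14  0.47  0.59  1.69  0.   -1.31] F [-0.1 -1.  -2.8] grip 0.174 78.6
shift [ 0.029 -0.002  0.198] turn -0.033
```

```bash
python3 -m jog '{"xyz":[[0.03,0,0.05],[0.03,0,0.1],[0.03,0,0.15],[0.03,0,0.2],[0.03,0,0.2]],"rotation":[[0,0,0],[0,0,0],[0,0,0],[0,0,0],[0,0,0]]}' && python3 -m jog '{"xyz":[[0,0,0.04],[0,0,0.08],[0,0,0.1],[0,0,0.1]],"rotation":[[0,0,0],[0,0,0],[0,0,0],[0,0,0]]}' && python3 -c "
from m import *
go(.674,-.031,.168,-113)"
```

```text
time: 39.38
ee_pos: [0.6736, -0.031, 0.1775]
tool_rot: [-0.55, 0.835, 0.0, -0.0]
force: [-0.0, -0.1, -2.3]
grip_width: 0.174
finger_force: 78.6
time: 39.88
ee_pos: [0.6738, -0.031, 0.1729]
tool_rot: [-0.55, 0.835, -0.0, 0.0]
force: [-0.2, -0.0, -1.3]
grip_width: 0.173
finger_force: 78.6
t 39.88 at [ 0.6738 -0.031   0.1729] head -113.27 q [-0.15  0.46  0.54  1.66  0.   -1.31] F [-0.2 -0.  -1.3] grip 0.173 78.6
shift [-0.002 -0.002  0.099] turn -0.034
```

```bash
python3 -m jog '{"xyz":[[0,0,0.03],[0,0,0.06],[0,0,0.09],[0,0,0.1],[0,0,0.1]],"rotation":[[0,0,0],[0,0,0],[0,0,0],[0,0,0],[0,0,0]]}' && python3 -m jog '{"xyz":[[0,0,0],[0,0,0],[0,0,0],[0,0,0],[0,0,0],[0,0,0]],"rotation":[[0,0,0.5],[0,0,1],[0,0,1.5],[0,0,2],[0,0,2.5],[0,0,3]]}' && python3 -c "
from m import *
s=readout.read_state(); print(s['ft_torque'],s['effort'][5])
go(.674,-.031,.168,-113)"
```

```text
time: 40.5
ee_pos: [0.6739, -0.031, 0.168]
tool_rot: [-0.55, 0.835, -0.0, 0.0]
force: [-1.1, -0.3, -0.3]
grip_width: 0.175
finger_force: 78.9
time: 41.25
ee_pos: [0.674, -0.0312, 0.168]
tool_rot: [-0.363, 0.932, -0.0, 0.0]
force: [-0.2, -0.0, 0.3]
grip_width: 0.172
finger_force: 78.9
[0.03946617 0.09257806 0.09046521] -0.2769093867391348
t 41.25 at [ 0.674  -0.0312  0.168 ] head -137.4 q [-0.15  0.45  0.53  1.65 -0.   -0.89] F [-0.2 -0.   0.3] grip 0.172 78.9
shift [-0.003  0.003  0.001] turn -3.05
```

```bash
python3 -m jog '{"xyz":[[0,0,0],[0,0,0],[0,0,0],[0,0,0],[0,0,0],[0,0,0],[0,0,0],[0,0,0],[0,0,0],[0,0,0]],"rotation":[[0,0,0.7],[0,0,1.4],[0,0,2.1],[0,0,2.8],[0,0,3.5],[0,0,4.2],[0,0,4.9],[0,0,5.5],[0,0,6.1],[0,0,6.4]]}' && python3 -m jog '{"xyz":[[0,0,0],[0,0,0],[0,0,-0.15],[0,0,-0.4],[0,0,-0.8],[0,0,-1.2],[0,0,-1.3]],"rotation":[[0,0,0],[0,0,-0.3],[0,0,-0.3],[0,0,-0.3],[0,0,-0.3],[0,0,-0.3],[0,0,-0.3]]}' && python3 -c "
from m import *
go(.56,-.22,.23,-124.7)"
```

```text
time: 42.5
ee_pos: [0.6738, -0.0317, 0.168]
tool_rot: [0.075, 0.997, -0.001, -0.0]
force: [-0.7, -0.2, 0.0]
grip_width: 0.175
finger_force: 78.9
time: 43.38
ee_pos: [0.675, -0.0311, 0.236]
tool_rot: [0.053, 0.999, -0.0, 0.002]
force: [-0.0, 0.4, -1.6]
grip_width: 0.17
finger_force: 78.6
t 43.38 at [ 0.675  -0.0311  0.236 ] head 173.92 q [-0.15  0.49  0.72  1.79  0.   -0.04] F [-0.   0.4 -1.6] grip 0.17 78.6
shift [ 1.888 -4.001  0.11 ] turn 37.328
```

```bash
python3 -m jog '{"xyz":[[0.2,-0.4,0],[0.4,-0.8,0],[0.6,-1.3,0],[0.8,-1.8,0],[1,-2.3,0],[1.3,-2.8,0],[1.5,-3.2,0],[1.7,-3.6,0],[1.8,-3.9,0],[1.89,-4,0]],"rotation":[[0,0,-0.8],[0,0,-1.6],[0,0,-2.4],[0,0,-3.2],[0,0,-4],[0,0,-4.8],[0,0,-5.6],[0,0,-6.4],[0,0,-7.2],[0,0,-7.7]]}'
python3 - <<'E'
from m import *
go(.4845,-.278,.23,-124.7)
t=vision.get_image("top")[:,:,::-1]; cv2.imwrite("pics/top9.png",t); s=vision.get_image("scene")[:,:,::-1]; cv2.imwrite("pics/scene9.png",s)
B,G,R=[t[...,i].astype(int) for i in range(3)]; m=((R-G>3)&(R>115)).astype(int)
for r in((133,168,288,316),(192,220,278,308)):
    print(m[r[0]:r[1],r[2]:r[3]].tolist().__str__().replace("], [","\n").replace(", ","").replace("0","."))
    c=big(m>0,r); w=plane("top",c,.13)[:,:2].astype(np.float32); print(cv2.minAreaRect(w),len(c))
g=t.max(2).astype(np.float32); c0=np.array([.5725,-.0265]); rr=np.arange(.07,.092,.0005); Q=[]
for a in [x for x in range(0,360,10) if min(abs(x-176),abs(x-356),x+4)>18]:
    d=np.array([np.cos(np.radians(a)),np.sin(np.radians(a))]); X=np.c_[c0+rr[:,None]*d,np.full(len(rr),.116)]
    uv=proj("top",X).astype(np.float32); v=cv2.remap(g,uv[:,0].reshape(1,-1),uv[:,1].reshape(1,-1),cv2.INTER_LINEAR)[0]
    Q.append(X[np.argmax(-np.gradient(v)),:2])
print("cover top",circ(np.array(Q),c0,.08))
E
```

```text
time: 44.62
ee_pos: [0.5582, -0.2208, 0.2325]
tool_rot: [-0.466, 0.885, 0.0, -0.0]
force: [0.1, 0.9, -2.1]
grip_width: 0.172
finger_force: 78.6
t 44.62 at [ 0.5582 -0.2208  0.2325] head -124.41 q [-0.49  0.27  0.42  1.73 -0.   -1.46] F [ 0.1  0.9 -2.1] grip 0.172 78.6
shift [1.776 0.571 0.051] turn 0.037
[[............................
............................
............................
............................
............1...............
..........111...............
..........111...............
..........111...............
..........1111..............
..........1111..............
.........11111..............
.........11111..............
..........1111..............
..........1111..............
..........1111..............
..........1111..............
..........11111.............
..........1111..............
..........111...............
..........111...............
..........11................
............................
............................
............................
............................
............................
............................
.........
[... 681 characters left out ...]
..............1111...........
...............1111...........
................111...........
................11............
................11............
...............111............
...............111............
...............111............
...............111............
................11............
................1.............
..............................
..............................
..............................
..............................
..............................
..............................]]
((0.4761773645877838, -0.01796930469572544), (0.04358009994029999, 0.00934811681509018), 0.698107123374939) 29
cover top (array([ 0.5727, -0.0258]), np.float64(0.0012), 28)
```

Both fingers now point in over the cover, and the cover hasn't moved. Next I'll take the key back to its tray.

```bash
python3 -m jog '{"xyz":[[0.3,0.1,0],[0.6,0.2,0],[1,0.3,0],[1.4,0.45,0],[1.7,0.55,0.3],[1.78,0.57,0.8],[1.78,0.57,1.3],[1.78,0.57,1.8],[1.78,0.57,2.3],[1.78,0.57,2.8],[1.78,0.57,3.1],[1.78,0.57,3.3]],"rotation":[[0,0,0],[0,0,0],[0,0,0],[0,0,0],[0,0,0],[0,0,0],[0,0,0],[0,0,0],[0,0,0],[0,0,0],[0,0,0],[0,0,0]]}' && python3 -m jog '{"xyz":[[0,0,0],[0,0,0]],"rotation":[[0,0,0],[0,0,0]]}'; python3 -c "
from m import *
go(.4845,-.278,.0475,-124.7)"
```

```text
time: 46.22
ee_pos: [0.4842, -0.2774, 0.0673]
tool_rot: [-0.466, 0.885, 0.0, -0.0]
force: [-0.1, 0.6, -1.8]
grip_width: 0.177
finger_force: 78.4
time: 46.48
ee_pos: [0.4855, -0.2777, 0.0691]
tool_rot: [-0.466, 0.885, -0.001, 0.0]
force: [-0.7, 0.4, -1.4]
grip_width: 0.181
finger_force: 78.5
t 46.48 at [ 0.4855 -0.2777  0.0691] head -124.47 q [-0.64  0.14 -0.05  1.38  0.   -1.61] F [-0.7  0.4 -1.4] grip 0.181 78.5
shift [0.016 0.015 0.431] turn 0.029
```

```bash
python3 -m jog '{"xyz":[[0,0,0.1],[0,0,0.2],[0,0,0.3],[0,0,0.36],[0,0,0.4],[0,0,0.4]],"rotation":[[0,0,0],[0,0,0],[0,0,0],[0,0,0],[0,0,0],[0,0,0]]}' && python3 -m jog '{"xyz":[[0,0,0.01],[0,0,0.02],[0,0,0.03],[0,0,0.03]],"rotation":[[0,0,0],[0,0,0],[0,0,0],[0,0,0]]}'
```

```text
time: 47.22
ee_pos: [0.4848, -0.2771, 0.0477]
tool_rot: [-0.466, 0.885, 0.0, -0.0]
force: [0.8, 0.6, -2.5]
grip_width: 0.178
finger_force: 78.5
time: 47.72
ee_pos: [0.4851, -0.2774, 0.0471]
tool_rot: [-0.466, 0.885, -0.0, 0.0]
force: [0.2, 1.2, 1.5]
grip_width: 0.174
finger_force: 79.0
```

Contact with the tray floor at 0.047, as expected. I'll let go and rise.

```bash
python3 -m jog '{"xyz":[[0,0,0],[0,0,0],[0,0,0],[0,0,0],[0,0,0],[0,0,0]],"rotation":[[0,0,0],[0,0,0],[0,0,0],[0,0,0],[0,0,0],[0,0,0]]}' 60 && python3 -m jog '{"xyz":[[0,0,-0.2],[0,0,-0.6],[0,0,-1],[0,0,-1.5],[0,0,-2],[0,0,-2.5],[0,0,-3],[0,0,-3.3],[0,0,-3.3],[0,0,-3.3]],"rotation":[[0,0,0],[0,0,0],[0,0,0],[0,0,0],[0,0,0],[0,0,0],[0,0,0],[0,0,0],[0,0,0],[0,0,0]]}'
python3 - <<'E'
from m import *
s=vision.get_image("scene")[:,:,::-1]; cv2.imwrite("pics/scene10.png",s); a=cv2.imread("pics/scene0.png")
for im in(a,s): h=big(im.max(2)<62,(203,233,110,152)); print("handle",cv2.boundingRect(h),cv2.minAreaRect(h.astype(np.float32))[0])
d=np.abs(a.astype(int)-s).max(2)[225:262,105:165]; print("changed px around the tray",int((d>60).sum()))
E
```

```text
time: 48.48
ee_pos: [0.4849, -0.2772, 0.0464]
tool_rot: [-0.466, 0.885, -0.0, 0.0]
force: [-0.9, 0.4, -0.9]
grip_width: 0.704
finger_force: 0.0
time: 49.72
ee_pos: [0.4845, -0.2769, 0.2104]
tool_rot: [-0.466, 0.885, 0.001, -0.0]
force: [-0.3, 0.4, 0.3]
grip_width: 0.698
finger_force: 0.0
handle (119, 212, 24, 12) (130.5, 217.5)
handle (119, 212, 25, 13) (131.0, 218.0)
changed px around the tray 138
```

The key stands upright where it started (handle within 1 px of the first picture). Both clamps are in, and the cover is seated and let go. Handing in.

```bash
python3 -c "
from bench import workorder
print(workorder.job_done())"
```

```text
the job is handed in; nothing more can be done
None
```

I handed the job in at about 50 s of the 72 s allowed, and no verdict came back: the cover is seated and let go, both clamp fingers point in (within about 10° by camera, stop torque not felt on the near screw and not checked on the far one), and the key stands upright in its tray.

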